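# Take the length stop off the T-track of a drilling jig and put it in its cradle

## Robot

A 6-joint arm with a two-finger parallel gripper is mounted at the origin on the work surface. World frame = base frame: x ahead of the robot, y to its left, z up, the work surface at z = 0. Lengths are in mm, angles in rad, forces in N, time in s.
With the tool pointing down it reaches from about 350 to 975 mm from the base axis. Payload 7.1 kg.
Tool frame: the origin (TCP) lies midway between the tips of the shut fingers; the grasp point (between the pads) lies 19 mm behind it (ctrl.hold_point_z is the distance from the TCP to the grasp point, in mm); x points along the fingers, y is the direction in which the jaws open and shut, and the axes are right-handed (so a half turn about x gives the same grasp; the last joint's range is limited). The gripper opens to 88 mm and grips with 3 to 60 N. Pads are 20 mm wide; open, the fingers measure 115 mm over their backs; the gripper's body (75 mm by 178 mm) begins 61 mm behind the grasp point.
Start: joints at [1.244, 0.423, 1.63, -0, 1.089, -0.019], TCP at [189.32, 595.619, 184.475] pointing down, gripper open.
Joint ranges: [-3, 3], [-0.9, 2.11], [0.09, 2.58], [-1.31, 4.45], [0.11, 2.69], [-2.54, 2.54]. Speed limits (rad/s): [2.39, 2.39, 3.01, 3.14, 3.14, 3.14].

## Interface

Orientations are given as a rotation vector (axis times angle).
In Python, from workcell import ctrl, get_image, calibration gives the robot as it stands.
- The arm moves only by the tool move_arm, never from a script. Its argument "rows" is a list of rows, each a list of 5 numbers: the shift along the world's x, y, z in mm, then the turn about the world's z in rad, then the closure, from -1 (fully open) to 1 (shut). In form: [[tx, ty, tz, roll, jaw], ...]. A call has 1 to 12 rows; each row is the pose to reach, as a shift and turn from the pose measured when the call began; what a row does not reach only later rows make up. A row lasts 1/8 s, in which the tool goes at most 62.5 mm and 10.7 degrees, less where a joint would pass 70% of its speed; a pose out of reach is approached as far as the arm can. A call with a gripper value outside its range is refused whole. The fingers move at their own pace and stop on an object; the grip force is fixed at half the most. Time passes only in rows, so rows that repeat a pose let the fingers close. It gives the time, the measured TCP pose, the force and the opening at its end, in the units of the state.
- ctrl.get_obs(): the state, without advancing time (a new reading comes with each control period).
- get_image(name): name is "side" or "top"; returns the picture (420x560x3 uint8, blue, green, red); there is no depth.
- calibration(name): a dict with "fx", "fy", "cx", "cy" (pixels), "view" (4x4, takes a point from world to camera coordinates). Camera axes: x right, y up, looking along -z (the intrinsics and any distortion apply to the point x, -y, -z); pixel columns grow to the right and rows downward; lengths in mm; the calibration is good to about 2 mm. A picture is of the moment at which its call begins. calibration takes no time and is no camera call.
- ctrl.close_job(): hands the job in, once; it reports no verdict.
The state is a dict: "t": time; "qpos": joint angles; "qvel": joint speeds; "joint_torque": joint torques, N m; "ee_pos": TCP position; "orientation": TCP orientation; "ft_force": force on the tool from outside, world axes, zero at the start; "moment": the same for the moment, N m; "width": finger opening in mm.
Only numpy, scipy, OpenCV 4.12 (cv2) and the standard library are available. Lean on these libraries where they do the work, as an engineer would, in place of code of your own. Each camera call takes 0.05 s, during which the arm holds its last target.

## Task

Slide the length stop along the jig's T-track to the open end, lift it straight up off the track and stand it on the cork mat, letting go. Take it again by its other pair of faces and lower it, upright and without dropping it, fully down between the two upright cheeks of its plywood cradle, then let go. Do not tip the stop over at any time and leave the other things on the bench where they are.

Things in the scene. Friction and masses are not known exactly. Their poses are not given: they have to be found in the camera images.
- stop: Length stop, about 0.16 kg. Origin: centre of its foot's underside; x along its length, z up; same after a half turn about z. Aluminium foot 50 (x) x 30 (y) x 6 high; neck 44 x 12, 6 to 16 high; dark wood body 50 x 30, 16 to 60 high, small steel disc on top. Stands on its foot. Starts captive in the track, its x along it, origin at x = -155 to -75 of the jig.
- jig: Drilling jig, fixed: white board 240 x 100 x 18 carrying an aluminium T-track between two straight wooden fences. Origin: on the bench, under the middle of the track's open end (mouth); x runs along the track towards the open end, y across, z up. Heights given for its points are above the bench.
- track (a point): Middle of the lipped part of the T-track, on its floor (height 30), on which the stop's foot slides with 1 to 2 N of friction. Two lips, 38 to 43 high, leave a slot 16 wide and hold the foot down from x = -191 to -33 of the jig. The track is closed at x = -189. Axes as the jig.
- mouth (a point): Middle of the track's open end, on the floor (height 30). No lips from x = -33 to +25 of the jig. A ridge across the floor at x = +25 to +33, top at 38, stops the foot: pushed against it the stop's origin is at this point, free to lift straight up (free from about 8 short of it). Axes as the jig.
- fences (a point): Middle of the gap between the two fences, at their top (height 92). They run from x = -195 to +33 of the jig, inner faces at y = +-21, outer at +-35. They leave only 6 beside the stop, so in the jig it can be gripped only by its two end faces (50 apart, along the track), from above.
- mat: Cork mat, fixed, 110 (x) x 90 (y), 4 thick, lying flat and clear. Origin: centre of its underside.
- cradle: Plywood cradle for the stop, fixed: base 84 (x) x 60 (y), 8 thick. Origin: centre of its underside. Two upright cheeks 36 wide (y), 10 thick, inner faces at x = +-30, 8 to 70 high. Between them two low rails along x, 8 to 13 high, inner faces at y = +-19.
- seat (a point): Middle of the cradle's base, top side (height 8): here the stop's origin belongs, its x along the cradle's x, either way round, its foot flat on the base between cheeks and rails. Only 5 is left at each end of the stop, so there it can be held only by its long side faces (30 apart), which are open to the fingers. Axes as the cradle.
- blank: Bystander: square wooden pen blank lying flat, 130 x 20 x 20 (mm). Origin: centre of its underside.
- collar: Bystander: steel collar, outer diameter 48, 30 tall, lying flat (mm). Origin: centre of its underside.
- grip: Bystander: turned black rubber handgrip standing, diameter 28, 45 tall (mm). Origin: centre of its underside.
- sander: Bystander: cork sanding block 90 x 45 x 26 (mm). Origin: centre of its underside.
- oil: Bystander: small grey bottle standing, diameter 40, 110 tall (mm). Origin: centre of its underside.
- wrench: Bystander: steel wrench lying flat, about 180 mm long. Origin: near its middle.
- offcut: Bystander: plain dark wooden offcut without a foot, 50 x 30 x 40 tall (mm). Origin: centre of its underside.
Mind the look-alikes: they are no part of the job. What is shaped like the stop but green is not meant.

How it is judged (in metres and radians):
On the way, in this order (a step that is already met when the one before it is completed fails the run):
1. the stop has been slid along the track into its open end: within 12 mm of the end ridge, still standing on the track floor (x of stop in the frame of jig between -0.012 and 0.02 m and z of stop in the frame of jig below 0.036 m and y of stop in the frame of jig between -0.012 and 0.012 m), for 0.05 s.
2. it has been lifted out above the fences, its foot more than 95 mm above the bench, still above the jig's mouth (z of stop in the frame of jig above 0.095 m and horizontal distance between stop and jig below 0.05 m), for 0.05 s.
3. it stands upright on the cork mat, released and at rest (horizontal distance between stop and mat below 0.055 m and height (world z) of stop below 0.009 m and angle between stop's own z axis and vertical below 0.1 rad and linear speed of stop below 0.02 m/s and contact force between the fingers and stop below 0.1 N), for 0.2 s.
At the end, for the whole second after the job is handed in: The stop stands upright (within 0.08 rad) in the cradle, its foot down on the base (within 2.5 mm) between cheeks and rails (within 8 mm of the centre along and 7 mm across, its length along the cradle's), at rest and released (x of stop in the frame of cradle between -0.008 and 0.008 m and y of stop in the frame of cradle between -0.007 and 0.007 m and z of stop in the frame of cradle between 0.005 and 0.0105 m and angle between stop's own z axis and vertical below 0.08 rad and angle between the x axis of stop and the x axis of cradle, either way round below 0.25 rad and linear speed of stop below 0.02 m/s and contact force between each of the arm, the fingers and stop below 0.1 N); the robot touches nothing.
It fails at once if the stop is tipped over (leans more than 0.7 rad) (angle between stop's own z axis and vertical above 0.7 rad).
It fails at once if the stop is dropped into the cradle (moves faster than 0.4 m/s between its cheeks) (horizontal distance between stop and cradle below 0.03 m and z of stop in the frame of cradle below 0.06 m and linear speed of stop above 0.4 m/s).
It fails at once if another thing on the bench is moved more than 30 mm (distance of any of blank, collar, grip, sander, oil, wrench, offcut from where it was at the start of the episode above 0.03 m).
It also fails if it takes over 70 s, if anything falls off the work surface, if the arm or the gripper's body presses on something with over 40 N, if the wrist force passes 120 N, or if a joint passes its speed limit or range.

## Working session

There is one attempt and no reset: what is moved stays moved. The work goes in short steps, Python scripts to look and compute and a tool call to move; the robot and the scene stay as the last step left them, time stands still between calls to the robot, and variables do not carry over. Pictures are saved under pics/ and viewed, and the job is handed in when it is done.

Besides the shell and the picture viewer there is one more tool, called after "Request:" as name(argument=value, ...) on one line, values as JSON. move_arm: Moves the arm, as the interface text tells. Its arguments: {"type":"object","properties":{"rows":{"type":"array"}},"required":["rows"]}

```bash
mkdir -p pics; cat > h.py <<'E'
import numpy as np, cv2
from workcell import ctrl, get_image, calibration
def snap(n,f):
    im=get_image(n); cv2.imwrite('pics/'+f,im); return im
def proj(n,P):
    c=calibration(n); P=np.atleast_2d(P).astype(float)
    q=(np.c_[P,np.ones(len(P))]@np.array(c['view']).T)[:,:3]
    x,y,z=q[:,0],-q[:,1],-q[:,2]
    return np.c_[c['fx']*x/z+c['cx'],c['fy']*y/z+c['cy']]
def back(n,uv,h):
    c=calibration(n); V=np.array(c['view']); R=V[:3,:3]; C=-R.T@V[:3,3]
    uv=np.atleast_2d(uv).astype(float)
    d=np.c_[(uv[:,0]-c['cx'])/c['fx'],-(uv[:,1]-c['cy'])/c['fy'],-np.ones(len(uv))]@R
    return C+d*((h-C[2])/d[:,2])[:,None]
E
python3 - <<'E'
from h import *
for n in('top','side'):
    snap(n,n+'0.png'); c=calibration(n); print(n,{k:v for k,v in c.items() if k!='view'}); V=np.array(c['view']); print(V.round(3), -V[:3,:3].T@V[:3,3])
print(ctrl.get_obs())
E
```

```text
top {'fx': 393.4840805547221, 'fy': 393.4840805547221, 'cx': 274.78927433596857, 'cy': 208.83401961304307}
[[-1.10000e-02 -1.00000e+00  5.00000e-03  3.11980e+01]
 [ 9.91000e-01 -1.00000e-02  1.31000e-01 -5.86954e+02]
 [-1.31000e-01  7.00000e-03  9.91000e-01 -9.39493e+02]
 [ 0.00000e+00  0.00000e+00  0.00000e+00  1.00000e+00]] [ 459.15162373   31.82540259 1008.11810779]
side {'fx': 419.95991732700935, 'fy': 419.95991732700935, 'cx': 279.074596418798, 'cy': 207.84546022963792}
[[ 7.18000e-01 -6.96000e-01 -1.00000e-02 -3.95760e+02]
 [ 5.52000e-01  5.60000e-01  6.18000e-01 -3.71412e+02]
 [-4.25000e-01 -4.49000e-01  7.86000e-01 -8.09957e+02]
 [ 0.00000e+00  0.00000e+00  0.00000e+00  1.00000e+00]] [ 144.75624627 -431.45699107  862.26074319]
{'t': 0.1, 'qpos': array([ 1.24401510e+00,  4.23758528e-01,  1.63058299e+00, -6.01042248e-06,
        1.08861657e+00, -1.89913708e-02]), 'qvel': array([ 0.00066379, -0.00113814, -0.00427062,  0.00029578, -0.00026088,
        0.00113879]), 'joint_torque': array([ 9.02035208e-04, -5.45612526e+01, -2.74326003e+01,  6.46251719e-02,
        1.87628710e-02, -3.80968140e-05]), 'ee_pos': array([189.14286703, 595.12114528, 183.79517101]), 'orientation': array([ 0.24050991,  1.55749414, -0.2426311 ]), 'ft_force': array([-0.15357012,  0.10873846, -0.02079928]), 'moment': array([-0.05637388,  0.05758287,  0.02305888]), 'width': 87.79949704955698}
```

```bash
ls .; ls pics
```

```text
h.py
pics
side0.png
top0.png
```

View pics/top0.png

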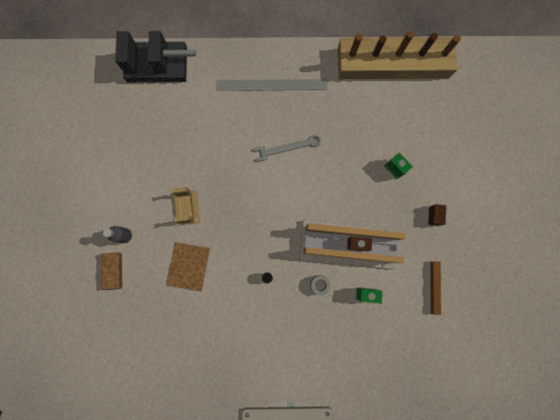

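View pics/side0.png

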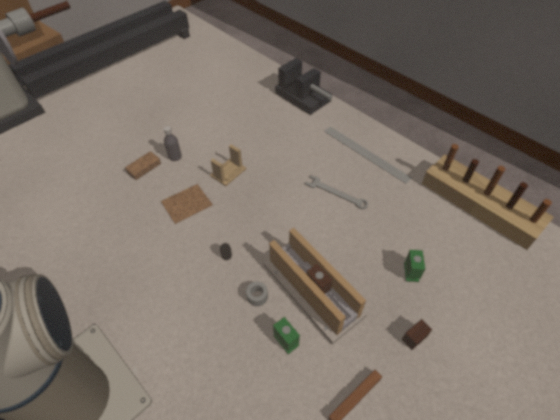

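```bash
python3 - <<'E'
from h import *
t=cv2.imread('pics/top0.png'); s=cv2.imread('pics/side0.png')
cv2.imwrite('pics/c1.png',cv2.resize(t[210:310,290:420],None,fx=6,fy=6,interpolation=cv2.INTER_CUBIC))
cv2.imwrite('pics/c2.png',cv2.resize(t[180:300,100:220],None,fx=5,fy=5,interpolation=cv2.INTER_CUBIC))
cv2.imwrite('pics/c3.png',cv2.resize(s[220:350,250:380],None,fx=4.6,fy=4.6,interpolation=cv2.INTER_CUBIC))
cv2.imwrite('pics/c4.png',cv2.resize(s[130:230,150:260],None,fx=6,fy=6,interpolation=cv2.INTER_CUBIC))
E
```

```text
(no output)
```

View pics/c1.png

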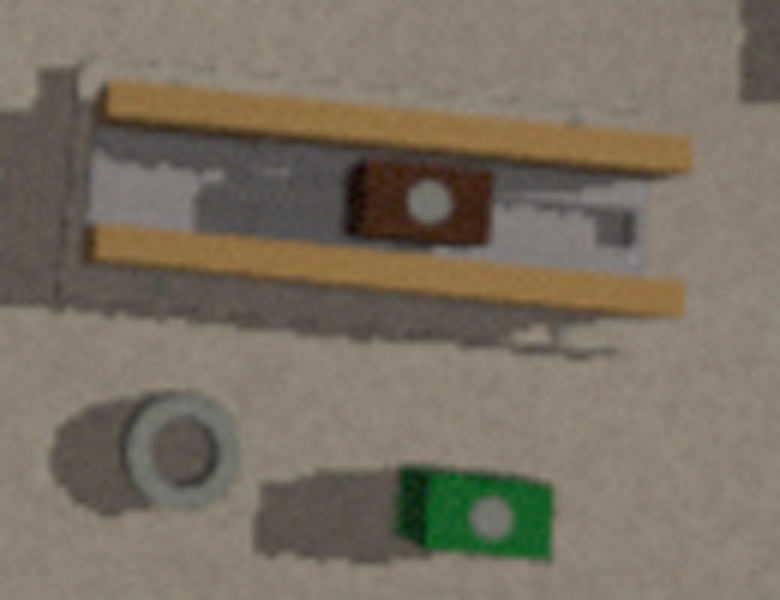

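View pics/c2.png

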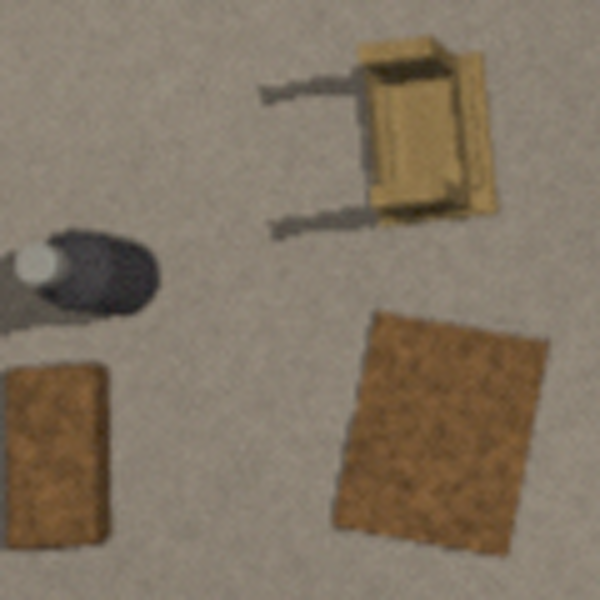

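View pics/c3.png

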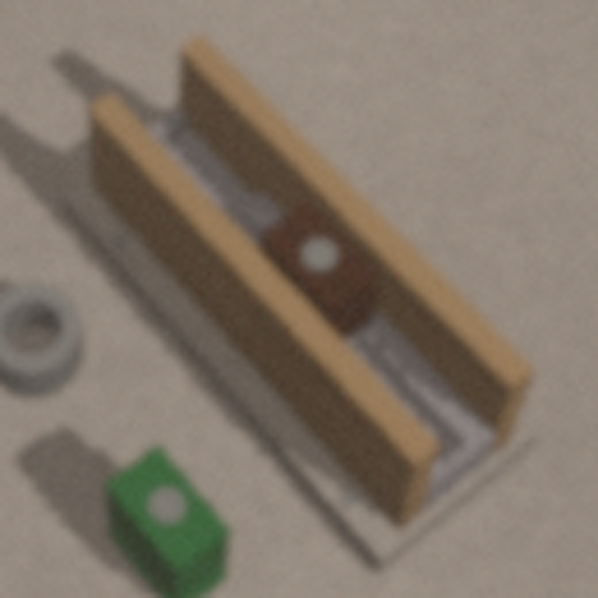

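View pics/c4.png

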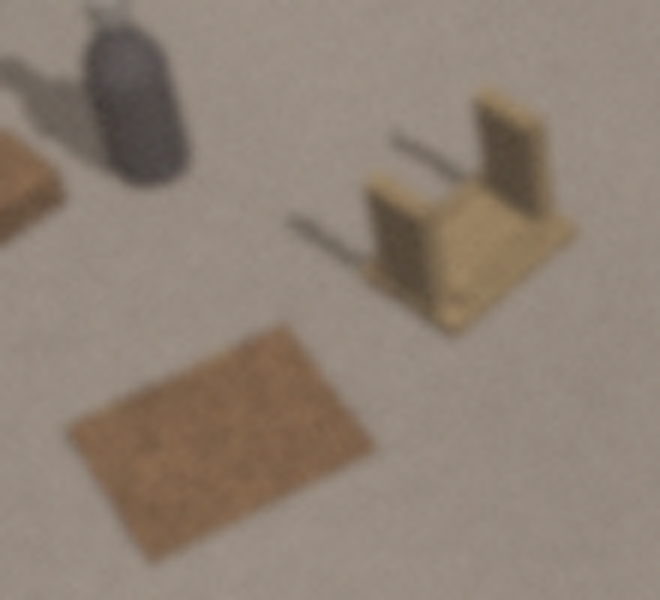

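```bash
cat > rect.py <<'E'
from h import *
def rect(n,im,h,x0,x1,y0,y1,s):
    # output: col -> decreasing y, row -> decreasing x
    W=int((y1-y0)*s);H=int((x1-x0)*s)
    Y=y1-np.arange(W)/s; X=x1-np.arange(H)/s
    g=np.stack(np.meshgrid(X,Y,indexing='ij'),-1).reshape(-1,2)
    p=proj(n,np.c_[g,np.full(len(g),h)]).astype(np.float32)
    return cv2.remap(im,p[:,0].reshape(H,W),p[:,1].reshape(H,W),cv2.INTER_CUBIC)
E
python3 - <<'E'
from rect import *
t=cv2.imread('pics/top0.png'); s=cv2.imread('pics/side0.png')
print(back('top',[[361,244],[188,267],[183,207]],30))
c=back('top',[[355,244]],60)[0]; print(c)
x,y=c[:2]
a=rect('top',t,30,x-80,x+80,y-150,y+150,2.6); b=rect('side',s,30,x-80,x+80,y-150,y+150,2.6)
b=cv2.convertScaleAbs(b,alpha=1.5)
for im in(a,b):
  for k in range(-140,150,20):
    cv2.line(im,(int((150-k)*2.6),0),(int((150-k)*2.6),6),(0,0,255),1)
cv2.imwrite('pics/r1.png',a[:300]); cv2.imwrite('pics/r2.png',b)
cv2.imwrite('pics/r1.png',a)
E
```

```text
[[ 498.24017642 -187.86448637   30.        ]
 [ 446.37361298  239.81420297   30.        ]
 [ 595.29269479  255.03533442   30.        ]]
[ 497.19196741 -166.68059589   60.        ]
```

View pics/r1.png

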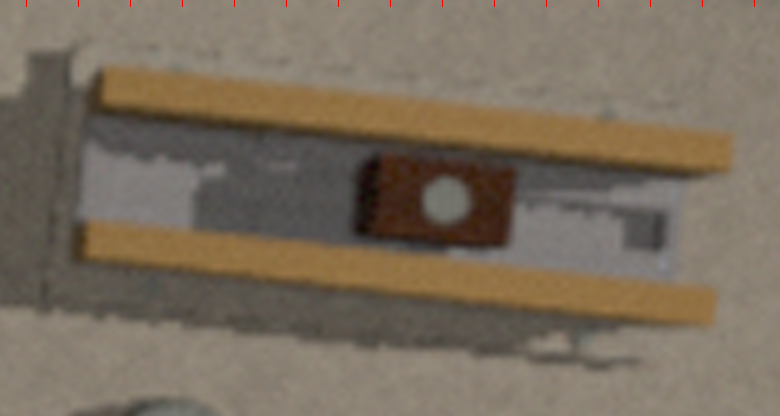

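View pics/r2.png

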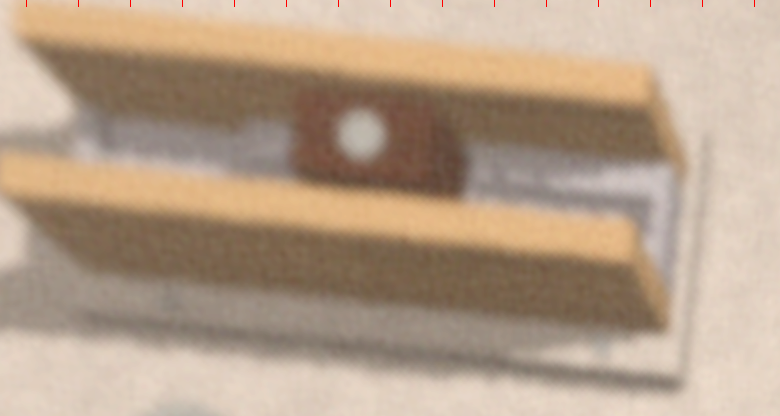

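```bash
cat > fit.py <<'E'
from h import *
from scipy.optimize import least_squares
def w(p,L): # pose x,y,th
    L=np.atleast_2d(L).astype(float); c,s=np.cos(p[2]),np.sin(p[2])
    return np.c_[p[0]+c*L[:,0]-s*L[:,1],p[1]+s*L[:,0]+c*L[:,1],L[:,2]]
def fit(obs,p0): # obs: list (cam, L, uv)
    f=lambda p:np.concatenate([(proj(n,w(p,L))-uv).ravel() for n,L,uv in obs])
    r=least_squares(f,p0,loss='soft_l1',x_scale=[10,10,.1]); return r.x,r.fun
def crop(pts,s,off): return (np.array(pts,float)+.5)/s-.5+np.array(off)
E
python3 - <<'E'
from fit import *
F=[[33,-35,92],[-195,-35,92],[-195,-21,92],[33,-21,92],[33,21,92],[33,35,92],[-195,35,92],[-195,21,92]]
ut=crop([(110,82),(692,138),(690,172),(104,118),(97,228),(93,258),(683,316),(685,284)],6,(290,210))
us=crop([(200,38),(530,368),(500,385),(182,48),(112,95),(92,105),(405,462),(437,440)],4.6,(250,220))
for o in([('top',F,ut)],[('side',F,us)],[('top',F,ut),('side',F,us)]):
    p,r=fit(o,[500,-60,1.6]); print(p.round(3),r.reshape(-1,2).round(1).tolist())
J=p
# mat
M=[[55,45,4],[55,-45,4],[-55,-45,4],[-55,45,4]]
# top crop c2 corners: (375,312),(550,340),(508,555),(333,528)
mt=crop([(376,312),(549,340),(508,555),(334,528)],5,(100,180))
ms=crop([(283,325),(376,446),(152,562),(67,430)],6,(150,130))
for o in([('top',M,mt)],[('side',M,ms)],[('top',M,mt),('side',M,ms)]):
    # mat long axis roughly along world x
    p,r=fit(o,[450,245,.1 -0.3]); print('mat',p.round(3),r.reshape(-1,2).round(1).tolist())
# stop disc on top
print('disc top',back('top',crop([(430,202)],6,(290,210)),90),'side',back('side',crop([(320,254)],4.6,(250,220)),90))
print(J)
E
```

```text
[507.24  -80.123   1.465] [[-0.3, -0.0], [0.0, -0.1], [0.1, 0.2], [0.2, -0.1], [-0.1, -0.4], [0.1, 0.6], [-0.0, 0.3], [-0.0, -0.4]]
[508.749 -80.349   1.454] [[0.2, -1.7], [0.2, 0.3], [1.6, 0.6], [-0.8, -0.7], [-0.5, -1.4], [-1.3, -0.3], [1.2, 0.4], [-0.4, 0.9]]
[507.832 -80.252   1.461] [[-0.1, -0.4], [0.1, 0.0], [0.1, 0.3], [0.3, -0.4], [-0.1, -0.8], [0.0, 0.3], [-0.1, 0.5], [-0.1, -0.3], [-0.3, -1.5], [0.2, 0.1], [1.7, 0.4], [-1.2, -0.5], [-0.9, -1.1], [-1.6, 0.0], [1.5, 0.3], [-0.2, 0.9]]
mat [ 4.48050e+02  2.45459e+02 -1.71000e-01] [[-0.2, -0.2], [0.1, -0.2], [0.3, 0.4], [-0.2, -0.0]]
mat [ 4.47036e+02  2.43044e+02 -1.66000e-01] [[0.1, -0.6], [0.7, 0.2], [-0.0, 0.4], [-0.9, -0.2]]
mat [ 4.47729e+02  2.44672e+02 -1.69000e-01] [[0.1, -0.1], [0.4, -0.1], [0.7, 0.5], [0.1, 0.2], [0.1, -1.1], [0.5, -0.2], [-0.3, -0.2], [-1.0, -0.7]]
disc top [[ 497.57746024 -175.03989684   90.        ]] side [[ 498.33483973 -175.68761109   90.        ]]
[507.83169456 -80.25243464   1.46060463]
```

```bash
python3 - <<'E'
from h import *
t=cv2.imread('pics/top0.png'); s=cv2.imread('pics/side0.png')
a=cv2.resize(t[180:232,165:207],None,fx=12,fy=12,interpolation=cv2.INTER_CUBIC)
b=cv2.resize(s[140:190,205:252],None,fx=12,fy=12,interpolation=cv2.INTER_CUBIC)
for im in(a,b):
  im[:]=cv2.convertScaleAbs(im,alpha=1.4)
cv2.imwrite('pics/c5.png',a[:600]);cv2.imwrite('pics/c6.png',b)
E
```

```text
(no output)
```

View pics/c5.png

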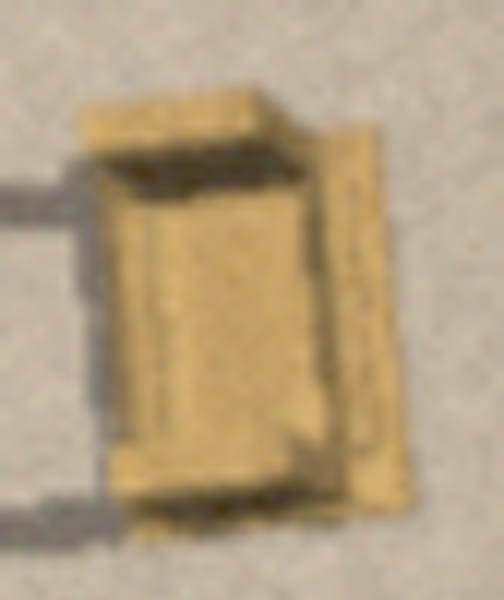

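View pics/c6.png

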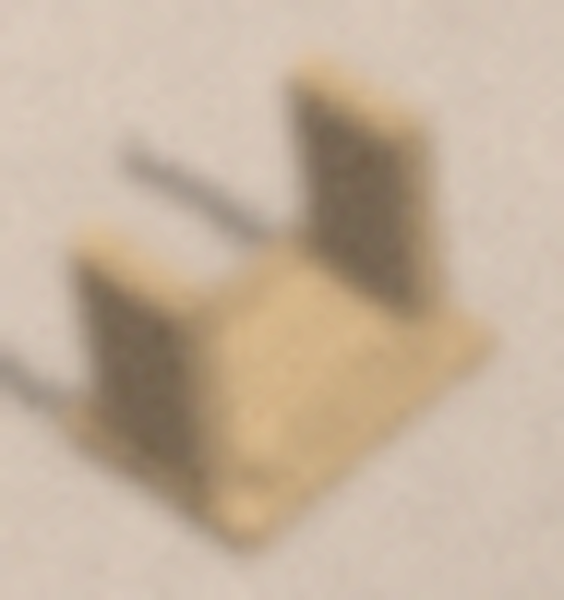

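```bash
python3 - <<'E'
from fit import *
T=[((42,-30,8),(382,130)),((-42,-30,8),(415,510)),((40,18,70),(78,98)),((40,-18,70),(252,90)),((30,18,70),(90,158)),((30,-18,70),(258,147)),((-30,18,70),(108,450)),((-40,18,70),(112,500)),((-40,-18,70),(285,485))]
S=[((42,-30,8),(493,335)),((-42,30,8),(68,425)),((-42,-30,4),(240,550)),((30,18,70),(290,75)),((30,-18,70),(405,140)),((40,-18,70),(430,125)),((40,18,70),(315,50)),((-40,18,70),(75,250)),((-40,-18,70),(195,325)),((-30,18,70),(95,222))]
o1=('top',[a for a,b in T],crop([b for a,b in T],12,(165,180)))
o2=('side',[a for a,b in S],crop([b for a,b in S],12,(205,140)))
for o in([o1],[o2],[o1,o2]):
    p,r=fit(o,[590,255,0]); print('cradle',p.round(3),r.reshape(-1,2).round(1).tolist())
# overlays
def box(p,x0,x1,y0,y1,z0,z1):
    V=w(p,[[x,y,z] for x in(x0,x1) for y in(y0,y1) for z in(z0,z1)])
    E=[(i,j) for i in range(8) for j in range(i) if bin(i^j).count('1')==1]; return V,E
J=[507.6,-80.2,1.463]; MT=[447.8,244.8,-.169]
for n in('top','side'):
    im=cv2.imread(f'pics/{n}0.png'); k=4; im=cv2.resize(im,None,fx=k,fy=k,interpolation=cv2.INTER_CUBIC)
    for q,b in((J,(-195,33,21,35,18,92)),(J,(-195,33,-35,-21,18,92)),(J,(-120.6,-70.6,-15,15,46,90)),(J,(25,33,-21,21,30,38)),(MT,(-55,55,-45,45,0,4)),(p,(-42,42,-30,30,0,8)),(p,(30,40,-18,18,8,70)),(p,(-40,-30,-18,18,8,70))):
        V,E=box(q,*b); u=((proj(n,V)+.5)*k-.5)
        for i,j in E: cv2.line(im,tuple(np.int32(u[i].round())),tuple(np.int32(u[j].round())),(0,0,255),1)
    u0,v0=(155,180) if n=='top' else (155,130)
    a=im[u0*0+v0*k:(v0+120)*k, u0*k:(u0+80)*k]
    b=im[215*k:345*k,295*k:415*k] if n=='top' else im[220*k:350*k,255*k:375*k]
    h=max(a.shape[0],b.shape[0]); a=cv2.copyMakeBorder(a,0,h-a.shape[0],0,0,0);b=cv2.copyMakeBorder(b,0,h-b.shape[0],0,0,0)
    cv2.imwrite(f'pics/ov_{n}.png',np.hstack([a,b])[:600,:800])
E
```

```text
cradle [5.97006e+02 2.53364e+02 9.80000e-02] [[-0.4, -0.2], [-0.5, 0.4], [0.2, 0.8], [0.6, -0.1], [-0.5, -0.1], [0.4, -0.8], [-0.1, 0.1], [-0.2, 0.1], [0.5, -0.3]]
cradle [5.96698e+02 2.50421e+02 1.21000e-01] [[0.5, -0.3], [-0.5, -0.3], [1.1, 0.4], [-0.3, 0.1], [-0.1, 0.4], [0.3, -0.4], [0.1, 0.2], [-0.6, -0.1], [-0.7, -0.2], [0.4, 0.2]]
cradle [5.96987e+02 2.52320e+02 1.05000e-01] [[-0.1, -0.2], [0.0, 0.3], [0.5, 0.9], [0.9, -0.1], [-0.1, -0.0], [0.7, -0.8], [0.4, 0.2], [0.4, 0.1], [1.0, -0.3], [0.2, -0.5], [-0.9, -0.9], [0.5, -0.1], [-0.5, -0.3], [-0.4, 0.2], [0.0, -0.6], [-0.0, -0.2], [-1.0, -0.7], [-1.4, -0.7], [0.0, -0.4]]
```

View pics/ov_top.png

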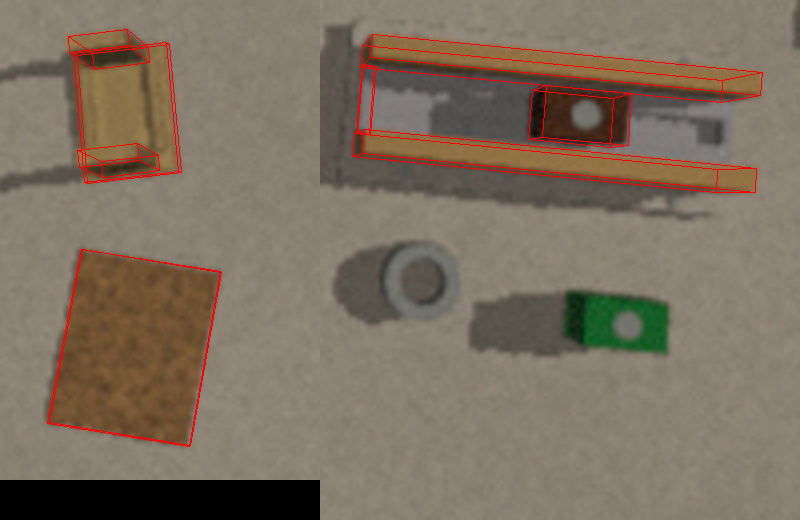

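View pics/ov_side.png

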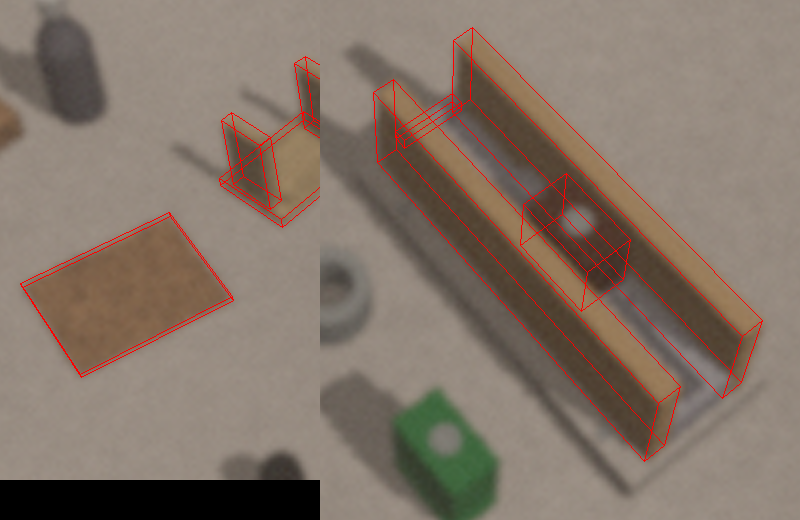

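```bash
cat > st.py <<'E'
from h import *
from scipy.spatial.transform import Rotation as R
def st():
    o=ctrl.get_obs(); M=R.from_rotvec(o['orientation']).as_matrix()
    print('t',round(o['t'],2),'tcp',o['ee_pos'].round(1),'x',M[:,0].round(3),'jaw',M[:,1].round(3),'head',round(float(np.arctan2(M[1,1],M[0,1])),3),'q1,q6',o['qpos'][[0,5]].round(3),'F',o['ft_force'].round(1),'w',round(o['width'],1)); return o
E
python3 - <<'E'
from st import *
st()
print('oil base/top',back('top',[[125,236]],0),back('top',[[109,232]],110),'grip',back('top',[[267,278]],45),'collar',back('top',[[320,285]],30))
E
```

```text
t 0.1 tcp [189.1 595.1 183.8] x [-0.    -0.001 -1.   ] jaw [ 0.303  0.953 -0.001] head 1.263 q1,q6 [ 1.244 -0.019] F [-0.2  0.1 -0. ] w 87.8
oil base/top [[526.1125993  408.42764678   0.        ]] [[528.29934358 404.08335247 110.        ]] grip [[418.25992633  45.78100642  45.        ]] collar [[399.32942105 -83.50541842  30.        ]]
```

Request:
move_arm(rows=[[30,-45,16,0.03,-1],[65,-95,16,0.06,-1],[100,-150,16,0.1,-1],[132,-200,16,0.15,-1],[165,-250,16,0.2,-1],[197,-300,16,0.2,-1],[230,-350,16,0.2,-1],[261,-395,16,0.2,-1],[270,-450,16,0.2,-1],[277,-505,16,0.2,-1],[285,-560,16,0.2,-1],[292,-615,16,0.2,-1]])

```text
t: 1.6
ee_pos: [481.0, -21.7, 199.7]
orientation: [0.084, 1.569, -0.086]
ft_force: [1.2, 0.2, 0.4]
width: 87.6
```

```bash
python3 -c "
from st import *
st()"
```

```text
t 1.6 tcp [481.  -21.7 199.7] x [-0.    -0.001 -1.   ] jaw [ 0.108  0.994 -0.001] head 1.463 q1,q6 [-0.069 -1.531] F [1.2 0.2 0.4] w 87.6
```

Request:
move_arm(rows=[[6,-55,0,0,-1],[12,-110,0,0,-1],[16,-153,0,0,-1],[16,-153,0,0,-1],[16,-153,-40,0,-1],[16,-153,-80,0,-1],[16,-153,-80,0,-1],[16,-153,-80,0,-1]])

```text
t: 2.6
ee_pos: [497.7, -174.2, 120.7]
orientation: [0.083, 1.569, -0.085]
ft_force: [1.1, -0.2, -0.3]
width: 88.0
```

```bash
python3 - <<'E'
from st import *
st()
t=snap('top','top1.png'); s=snap('side','side1.png')
a=cv2.resize(t[200:320,290:420],None,fx=4.6,fy=4.6,interpolation=cv2.INTER_CUBIC)
b=cv2.resize(s[200:350,230:400],None,fx=4,fy=4,interpolation=cv2.INTER_CUBIC)
cv2.imwrite('pics/d1.png',a);cv2.imwrite('pics/d2.png',b)
E
```

```text
t 2.6 tcp [ 497.7 -174.2  120.7] x [ 0.    -0.001 -1.   ] jaw [ 0.107  0.994 -0.001] head 1.464 q1,q6 [-0.359 -1.821] F [ 1.1 -0.2 -0.3] w 88.0
```

View pics/d2.png

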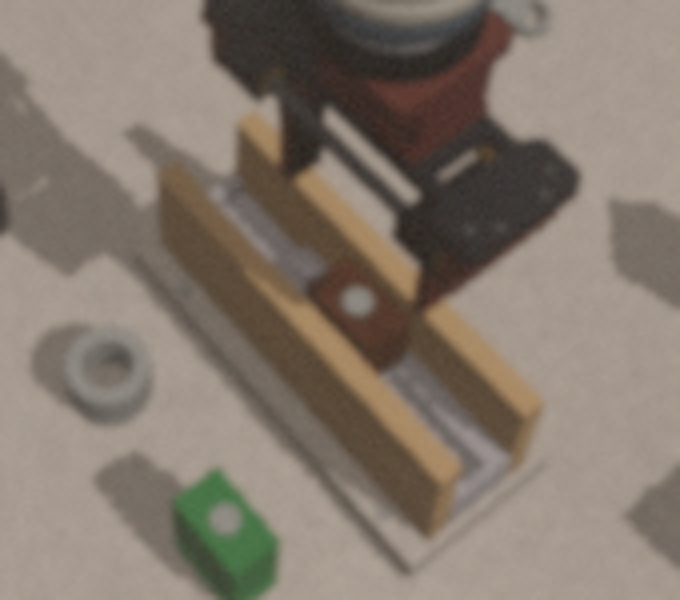

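View pics/d1.png

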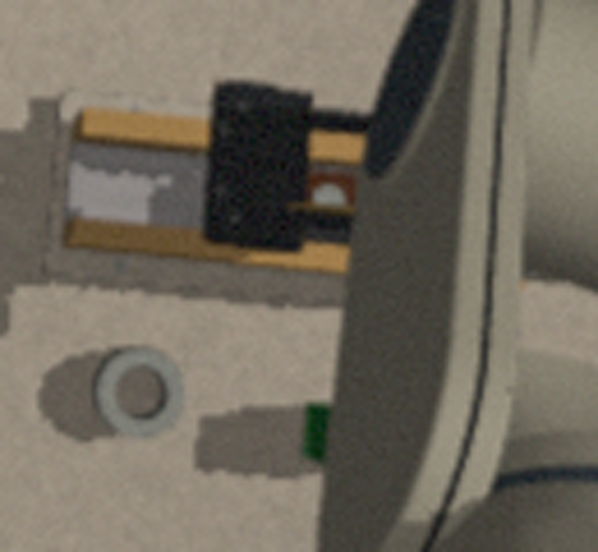

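```bash
python3 - <<'E'
from fit import *
p=[497.7,-174.2,1.464]
# finger tips inner face at +-44, pads width +-10, at z 120.7
L=[[s*44,y,120.7] for s in(1,-1) for y in(-10,10)]
u=proj('side',w(p,L)); print((u-[230,200])*4)
im=cv2.imread('pics/d2.png')
for q in (u-[230,200])*4: cv2.circle(im,tuple(np.int32(q)),3,(0,0,255),1)
cv2.imwrite('pics/d3.png',cv2.resize(im[80:330,200:500],None,fx=2.4,fy=2.4))
E
```

```text
[[315.96943802 199.92510683]
 [286.45522359 220.35135084]
 [431.85710041 318.2454386 ]
 [401.8459753  340.82315088]]
```

View pics/d3.png

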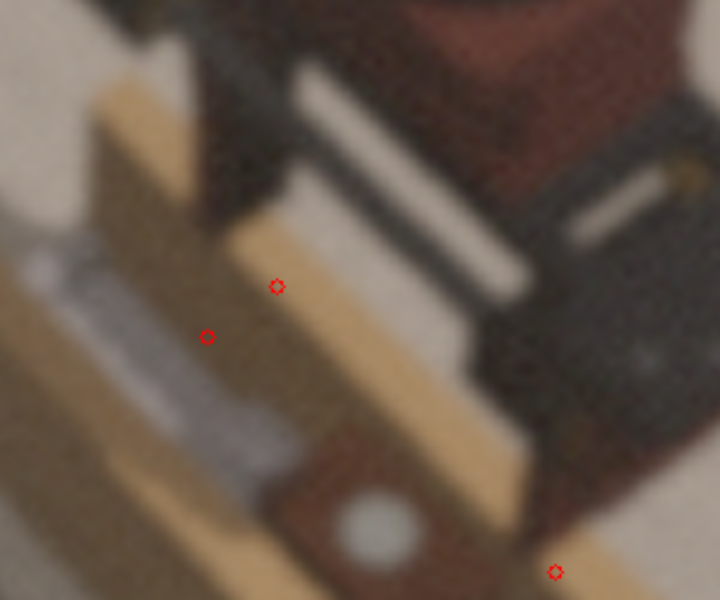

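```bash
python3 - <<'E'
from fit import *
p=[497.7,-174.2,1.464]
im0=cv2.imread('pics/side1.png'); k=8
im=cv2.resize(im0[210:300,280:370],None,fx=k,fy=k,interpolation=cv2.INTER_CUBIC); im=cv2.convertScaleAbs(im,alpha=1.6)
for dz,c in((12,(0,0,255)),(18,(0,255,0)),(24,(255,0,0))):
  L=[[s*a,y,120.7+dz] for s in(1,-1) for a in(44,57) for y in(-10,10)]
  for q in (proj('side',w(p,L))-[280,210]+.5)*k-.5: cv2.circle(im,tuple(np.int32(q)),3,c,1)
cv2.imwrite('pics/d4.png',im[:600])
E
```

```text
(no output)
```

View pics/d4.png

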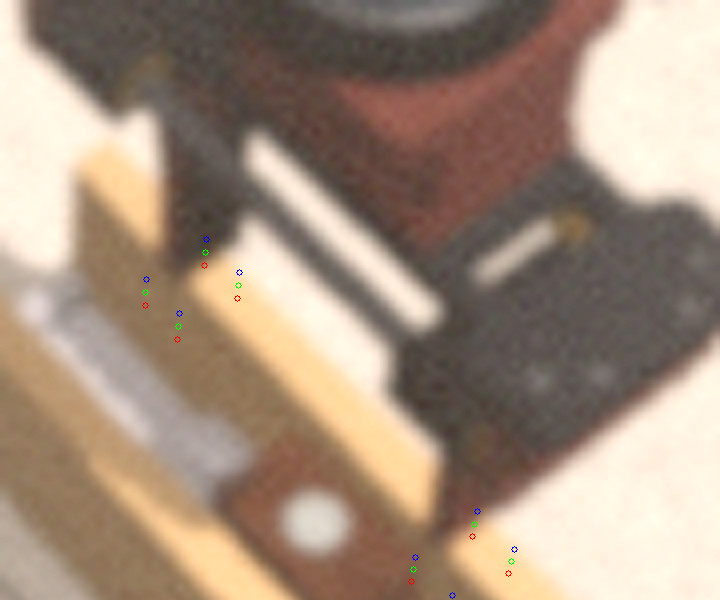

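```bash
python3 - <<'E'
from h import *
for n in('side','top'):
  im=cv2.imread(f'pics/{n}1.png'); cv2.imwrite(f'pics/{n}1b.png',cv2.convertScaleAbs(im[60:400,130:530],alpha=1.7))
  im=cv2.resize(cv2.convertScaleAbs(im[60:400,130:530],alpha=1.8),None,fx=1.75,fy=1.75); cv2.imwrite(f'pics/{n}1b.png',im)
E
```

```text
(no output)
```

View pics/side1b.png

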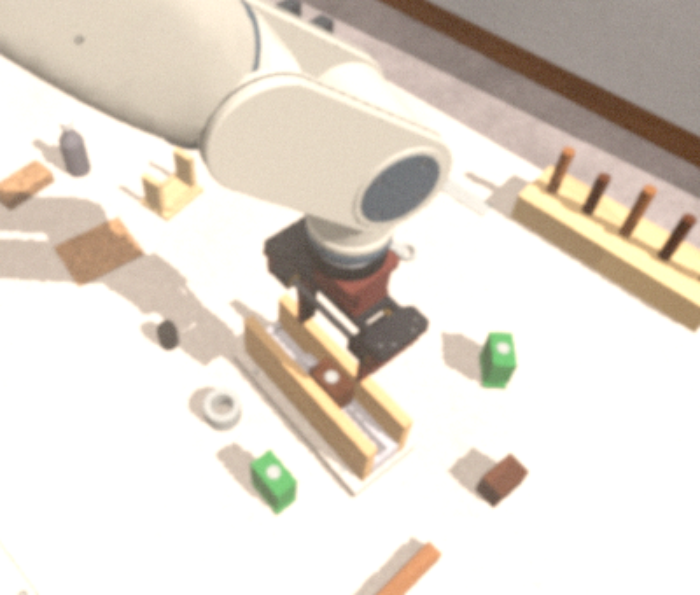

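View pics/top1b.png

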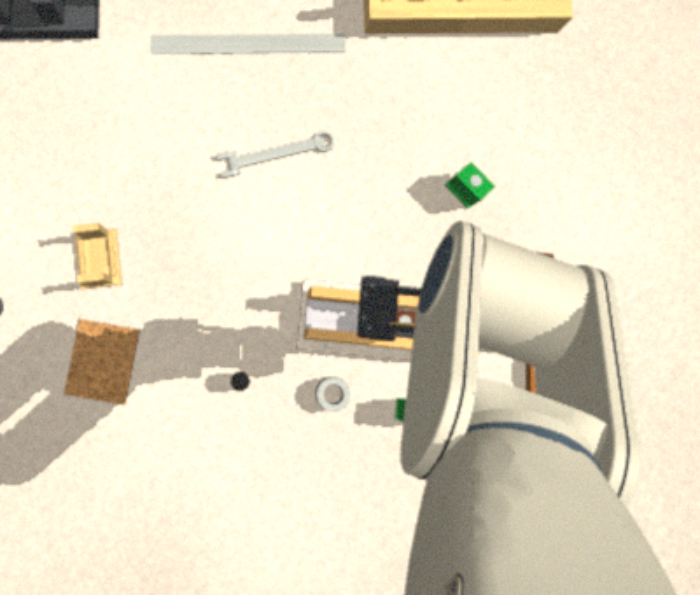

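```bash
python3 - <<'E'
from fit import *
k=8
a=cv2.GaussianBlur(cv2.imread('pics/side0.png'),(3,3),0).astype(int);b=cv2.GaussianBlur(cv2.imread('pics/side1.png'),(3,3),0).astype(int)
d=np.clip(128+2*(b-a),0,255).astype(np.uint8)
im=cv2.resize(d[210:300,280:370],None,fx=k,fy=k,interpolation=cv2.INTER_CUBIC)
p=[497.7,-174.2,1.464]
for dz,c in((0,(0,0,255)),):
  L=[[s*a,y,120.7+dz] for s in(1,-1) for a in(44,57) for y in(-10,10)]
  for q in (proj('side',w(p,L))-[280,210]+.5)*k-.5: cv2.circle(im,tuple(np.int32(q)),3,c,1)
cv2.imwrite('pics/d5.png',im[:600])
E
```

```text
(no output)
```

View pics/d5.png

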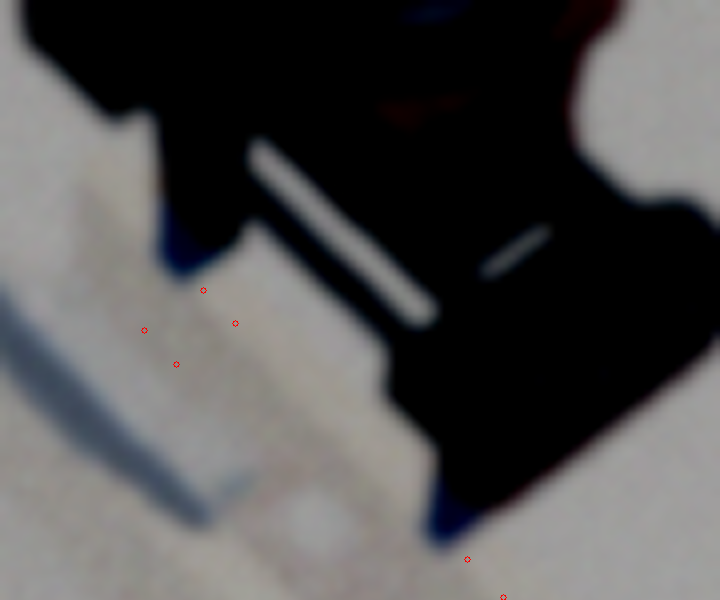

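```bash
python3 - <<'E'
from fit import *
print(ctrl.hold_point_z, [a for a in dir(ctrl) if a[0]!='_'])
p=[497.7,-174.2,1.464]
im=cv2.imread('pics/top1.png')[190:310,300:400]; k=6
im=cv2.convertScaleAbs(cv2.resize(im,None,fx=k,fy=k,interpolation=cv2.INTER_CUBIC),alpha=1.8)
for z,c in((200,(0,0,255)),(230,(0,255,0)),(260,(255,0,0))):
  L=[[s*a,y,z] for s in(1,-1) for a in(44,57,89) for y in(-37.5,37.5)]
  for q in (proj('top',w(p,L))-[300,190]+.5)*k-.5: cv2.circle(im,tuple(np.int32(q)),4,c,1)
cv2.imwrite('pics/d6.png',im[:600])
im=cv2.imread('pics/side1.png')[160:300,270:400]; k=5
im=cv2.convertScaleAbs(cv2.resize(im,None,fx=k,fy=k,interpolation=cv2.INTER_CUBIC),alpha=1.8)
for z,c in((120.7,(0,0,0)),(200,(0,0,255)),(230,(0,255,0)),(260,(255,0,0))):
  L=[[s*a,y,z] for s in(1,-1) for a in(44,57,89) for y in(-37.5,37.5)]
  for q in (proj('side',w(p,L))-[270,160]+.5)*k-.5: cv2.circle(im,tuple(np.int32(q)),4,c,1)
cv2.imwrite('pics/d7.png',im[:600])
E
```

```text
18.700000000000003 ['Unreachable', 'close_job', 'get_obs', 'hold_point_z']
```

View pics/d6.png

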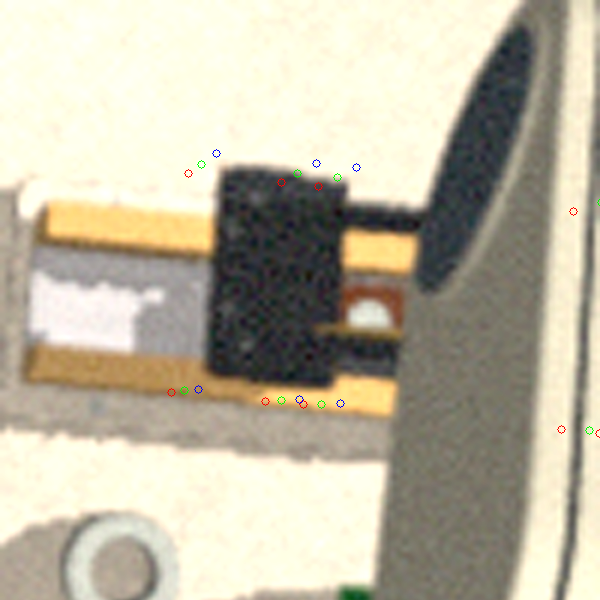

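View pics/d7.png

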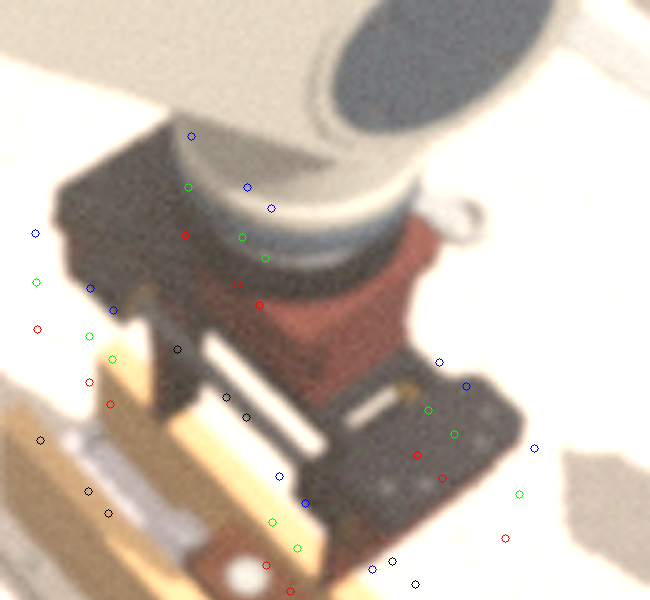

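Request:
move_arm(rows=[[0,-1,0,0,-0.2],[0,-1,0,0,-0.2],[0,-1,0,0,-0.2],[0,-1,0,0,-0.2]])

```text
t: 3.2
ee_pos: [498.2, -175.8, 121.4]
orientation: [0.083, 1.567, -0.086]
ft_force: [-0.0, 0.4, 0.5]
width: 53.4
```

```bash
cat > tip.py <<'E'
from fit import *
from st import *
def tip(f,n='side',c=(270,160,130,140),k=5,dz=(0,)):
    o=st(); s=snap(n,f); x0,y0,wd,h=c
    im=cv2.resize(s[y0:y0+h,x0:x0+wd],None,fx=k,fy=k,interpolation=cv2.INTER_CUBIC); im=cv2.convertScaleAbs(im,alpha=1.6)
    M=R.from_rotvec(o['orientation']).as_matrix(); p=[*o['ee_pos'][:2],np.arctan2(M[1,1],M[0,1])]; g=o['width']/2
    for d in dz:
        L=[[sg*a,y,o['ee_pos'][2]+d] for sg in(1,-1) for a in(g,g+13) for y in(-10,10)]
        for q in (proj(n,w(p,L))-[x0,y0]+.5)*k-.5: cv2.circle(im,tuple(np.int32(q)),3,(0,0,255),1)
    cv2.imwrite('pics/z_'+f,im[:600,:800])
E
python3 -c "
from tip import *
tip('side2.png',c=(270,190,130,120))"
```

```text
t 3.2 tcp [ 498.2 -175.8  121.4] x [ 0.002 -0.002 -1.   ] jaw [ 0.107  0.994 -0.002] head 1.463 q1,q6 [-0.361 -1.823] F [-0.   0.4  0.5] w 53.4
```

View pics/z_side2.png

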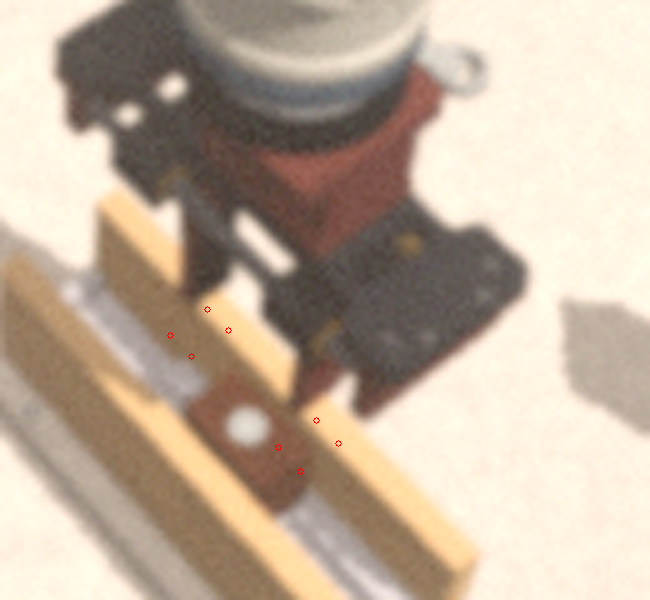

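```bash
python3 - <<'E'
from fit import *
def tri(ut,us):
    f=lambda P:np.r_[proj('top',P)[0]-ut,proj('side',P)[0]-us]
    r=least_squares(f,[500,-130,250]); return r.x.round(1),r.fun.round(1)
P,r=tri([334.4,252.4],[282,198]); print(P,r)
c,s=np.cos(1.464),np.sin(1.464); d=P[:2]-[497.7,-174.2]; print('local',d@[c,s],d@[-s,c])
# sanity of both cams: disc, fence corner
print(tri(crop([(93,258)],6,(290,210))[0],crop([(92,105)],4.6,(250,220))[0]), w([507.6,-80.2,1.463],[[33,35,92]]))
print(tri(crop([(683,316)],6,(290,210))[0],crop([(405,462)],4.6,(250,220))[0]), w([507.6,-80.2,1.463],[[-195,35,92]]))
E
```

```text
[476.3 -84.3 279.5] [ 1.1 -1.6 -1.9  0.4]
local 87.10671241474006 30.860827148600002
(array([478.6, -44.6,  90.6]), array([ 0.4, -0.6, -0.6,  0.1])) [[476.3535475  -43.62597635  92.        ]]
(array([ 451. , -268.8,   92.9]), array([-0.5,  0.7,  0.7, -0.2])) [[ 451.82355609 -270.30257311   92.        ]]
```

Request:
move_arm(rows=[[-1,1,0,0,-1],[-1,1,0,0,-1],[-1,1,0,0,-1],[-1,1,-15,0,-1],[-1,1,-28,0,-1],[-1,1,-28,0,-1]])

```text
t: 4.0
ee_pos: [495.9, -174.3, 91.6]
orientation: [0.083, 1.57, -0.085]
ft_force: [0.1, -0.1, -0.2]
width: 87.7
```

```bash
python3 -c "
from tip import *
tip('side3.png',c=(270,190,130,120),dz=(0,41))"
```

```text
t 4.0 tcp [ 495.9 -174.3   91.6] x [-0.001 -0.001 -1.   ] jaw [ 0.107  0.994 -0.001] head 1.463 q1,q6 [-0.36  -1.822] F [ 0.1 -0.1 -0.2] w 87.7
```

View pics/z_side3.png

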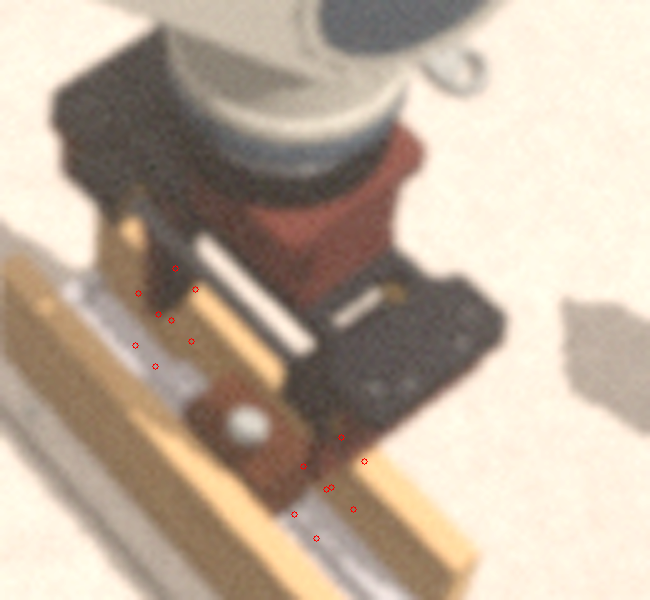

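Request:
move_arm(rows=[[1,-1,-10,0,-1],[1,-1,-20,0,-1],[1,-1,-30,0,-1],[1,-1,-36,0,-1],[1,-1,-36,0,-1]])

```text
t: 4.68
ee_pos: [497.1, -175.3, 55.8]
orientation: [0.084, 1.57, -0.085]
ft_force: [0.5, -0.5, 0.4]
width: 87.9
```

```bash
python3 -c "
from tip import *
tip('side4.png',c=(270,190,130,120),dz=(0,41))"
```

```text
t 4.67 tcp [ 497.1 -175.3   55.8] x [-0.001 -0.001 -1.   ] jaw [ 0.107  0.994 -0.001] head 1.463 q1,q6 [-0.361 -1.823] F [ 0.5 -0.5  0.4] w 87.9
```

View pics/z_side4.png

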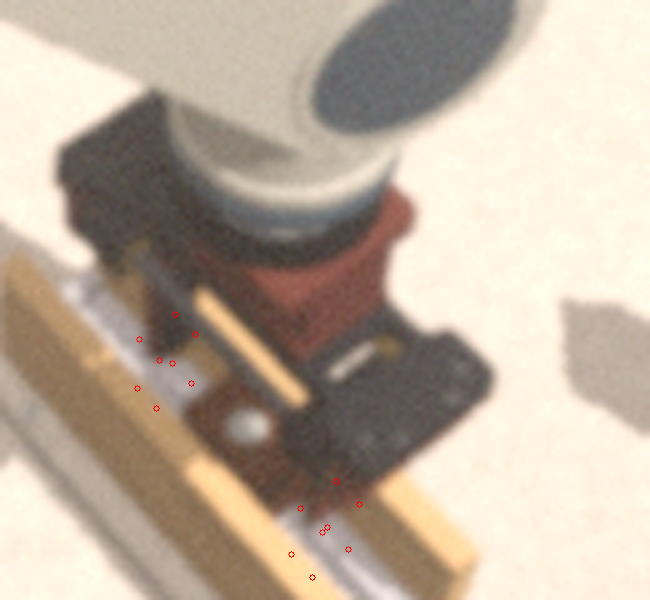

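Request:
move_arm(rows=[[0,0,0,0,0.1],[0,0,0,0,0.1],[0,0,0,0,0.1],[0,0,0,0,0.1],[0,0,0,0,0.1]])

```text
t: 5.35
ee_pos: [497.5, -175.5, 56.2]
orientation: [0.083, 1.569, -0.085]
ft_force: [-0.2, 0.8, 0.7]
width: 41.5
```

```bash
python3 -c "
from tip import *
tip('side5.png',c=(270,190,130,120),dz=(0,41))"
```

```text
t 5.35 tcp [ 497.5 -175.5   56.2] x [ 0.    -0.001 -1.   ] jaw [ 0.107  0.994 -0.001] head 1.463 q1,q6 [-0.361 -1.823] F [-0.2  0.8  0.7] w 41.5
```

View pics/z_side5.png

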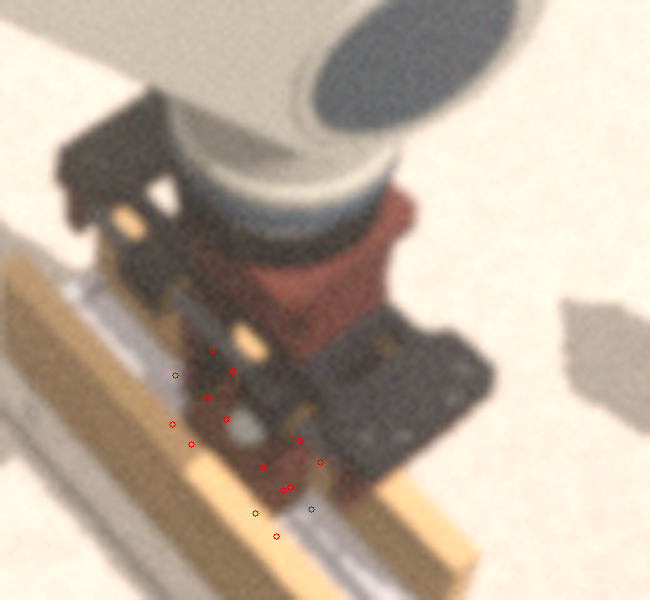

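Request:
move_arm(rows=[[0,0,-1,0,0.1],[0,0,-2,0,0.1],[0,0,-3,0,0.1],[0,0,-3,0,0.1]])

```text
t: 5.9
ee_pos: [497.3, -175.4, 53.0]
orientation: [0.083, 1.569, -0.085]
ft_force: [-0.1, -0.0, -0.6]
width: 39.6
```

Request:
move_arm(rows=[[0,0,-1,0,0.1],[0,0,-2,0,0.1],[0,0,-3,0,0.1],[0,0,-3,0,0.1]])

```text
t: 6.4
ee_pos: [498.0, -175.5, 52.1]
orientation: [0.083, 1.568, -0.086]
ft_force: [-4.8, 2.8, 21.9]
width: 39.8
```

Request:
move_arm(rows=[[0,0,6,0,0.1],[0,0,6,0,-1],[0,0,6,0,-1],[0,0,6,0,-1],[0,0,6,0,-1],[0,0,6,0,-1],[0,0,0,0,-1],[0,0,-6,0,-1],[0,0,-10,0,-1],[0,0,-10,0,-1]])

```text
t: 7.65
ee_pos: [497.7, -175.4, 41.5]
orientation: [0.083, 1.569, -0.085]
ft_force: [0.3, -0.1, 0.0]
width: 87.9
```

```bash
python3 -c "
from tip import *
tip('side6.png',c=(270,190,130,120),dz=(37.5,))"
```

```text
t 7.65 tcp [ 497.7 -175.4   41.5] x [ 0.    -0.001 -1.   ] jaw [ 0.107  0.994 -0.001] head 1.463 q1,q6 [-0.361 -1.823] F [ 0.3 -0.1  0. ] w 87.9
```

View pics/z_side6.png

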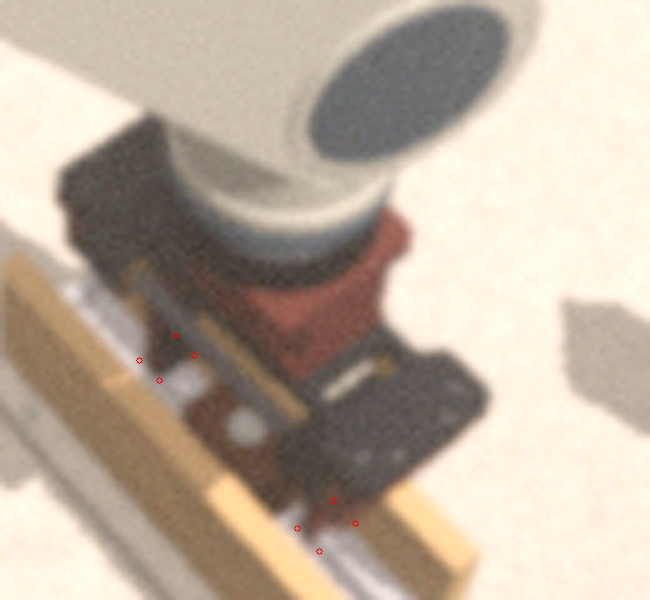

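Request:
move_arm(rows=[[0,0,-6,0,-1],[0,0,-12,0,-1],[0,0,-18,0,-1],[0,0,-23,0,-1],[0,0,-26,0,-1],[0,0,-26,0,-1]])

```text
t: 8.45
ee_pos: [497.7, -175.4, 15.5]
orientation: [0.083, 1.569, -0.085]
ft_force: [-0.4, 0.8, -0.2]
width: 87.7
```

Clear (real tips ≈ 53 mm high). Close on the end faces.

Request:
move_arm(rows=[[0,0,0,0,1],[0,0,0,0,1],[0,0,0,0,1],[0,0,0,0,1],[0,0,0,0,1],[0,0,0,0,1]])

```text
t: 9.2
ee_pos: [497.8, -175.5, 15.6]
orientation: [0.083, 1.569, -0.085]
ft_force: [-0.6, -0.6, 1.3]
width: 50.0
```

```bash
python3 -c "
from tip import *
tip('side7.png',c=(270,190,130,120),dz=(37.5,))"
```

```text
t 9.2 tcp [ 497.8 -175.5   15.6] x [ 0.    -0.001 -1.   ] jaw [ 0.107  0.994 -0.001] head 1.463 q1,q6 [-0.361 -1.823] F [-0.6 -0.6  1.3] w 50.0
```

View pics/z_side7.png

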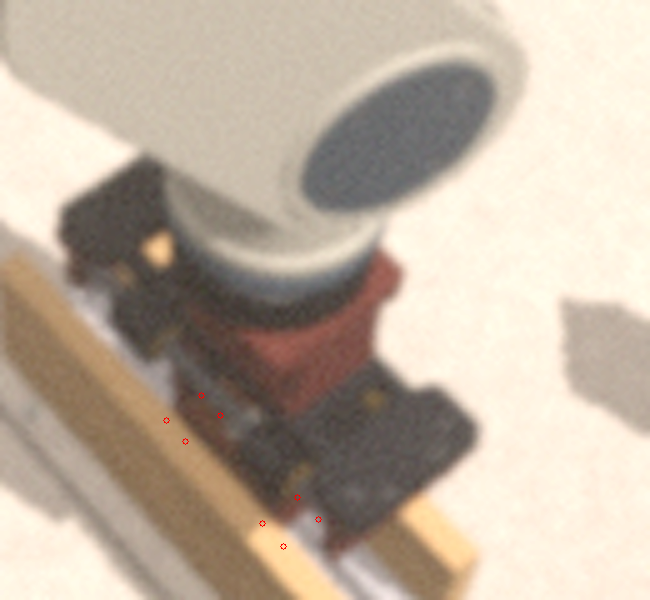

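Request:
move_arm(rows=[[1.1,10,0,0,1],[2.2,20,0,0,1],[3.2,30,0,0,1],[4.3,40,0,0,1],[5.4,50,0,0,1],[6.5,60,0,0,1],[7.6,70,0,0,1],[8.7,80,0,0,1],[9.5,88,0,0,1],[9.5,88,0,0,1]])

```text
t: 10.5
ee_pos: [507.3, -86.7, 15.6]
orientation: [0.083, 1.569, -0.085]
ft_force: [-0.2, 1.4, 0.0]
width: 49.7
```

```bash
python3 -c "
from tip import *
tip('side8.png',c=(250,170,130,120),dz=(37.5,))"
```

```text
t 10.5 tcp [507.3 -86.7  15.6] x [ 0.    -0.001 -1.   ] jaw [ 0.107  0.994 -0.001] head 1.464 q1,q6 [-0.192 -1.655] F [-0.2  1.4  0. ] w 49.7
```

View pics/z_side8.png

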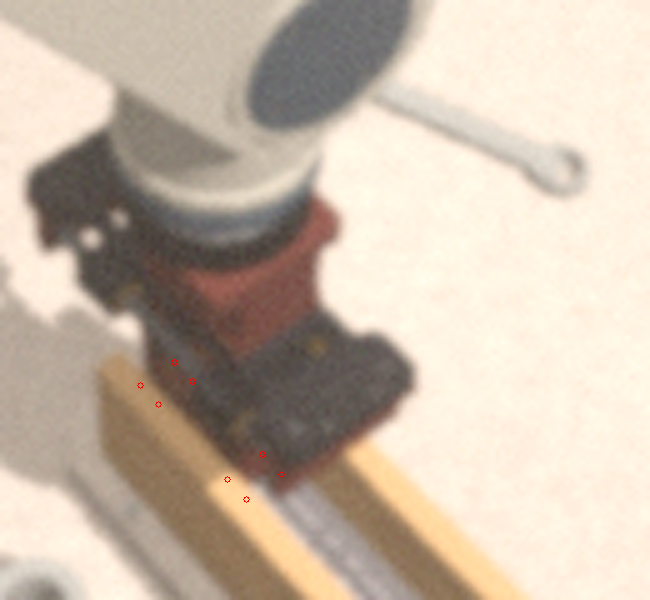

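Request:
move_arm(rows=[[0.2,2,0,0,1],[0.4,4,0,0,1],[0.6,6,0,0,1],[0.6,6,0,0,1]])

```text
t: 11.05
ee_pos: [507.9, -81.6, 15.6]
orientation: [0.082, 1.569, -0.085]
ft_force: [-1.0, -5.0, 1.4]
width: 49.8
```

Request:
move_arm(rows=[[0.2,1.5,0,0,1],[0.2,2,0,0,1],[0.2,2,0,0,1]])

```text
t: 11.42
ee_pos: [507.9, -81.5, 15.7]
orientation: [0.08, 1.569, -0.086]
ft_force: [-2.1, -13.8, 1.0]
width: 50.0
```

Request:
move_arm(rows=[[-0.1,-1.5,0,0,1],[-0.1,-1.5,0,0,1],[-0.1,-1.5,8,0,1],[-0.1,-1.5,20,0,1],[-0.1,-1.5,35,0,1],[-0.1,-1.5,52,0,1],[-0.1,-1.5,70,0,1],[-0.1,-1.5,85,0,1],[-0.1,-1.5,90,0,1],[-0.1,-1.5,90,0,1]])

```text
t: 12.68
ee_pos: [507.9, -83.0, 106.1]
orientation: [0.08, 1.568, -0.086]
ft_force: [0.1, 0.4, -2.0]
width: 49.7
```

```bash
python3 -c "
from tip import *
tip('side9.png',c=(230,120,150,150),k=4,dz=(37.5,))"
```

```text
t 12.68 tcp [507.9 -83.  106.1] x [ 0.001 -0.004 -1.   ] jaw [ 0.106  0.994 -0.004] head 1.465 q1,q6 [-0.182 -1.644] F [ 0.1  0.4 -2. ] w 49.7
```

View pics/z_side9.png

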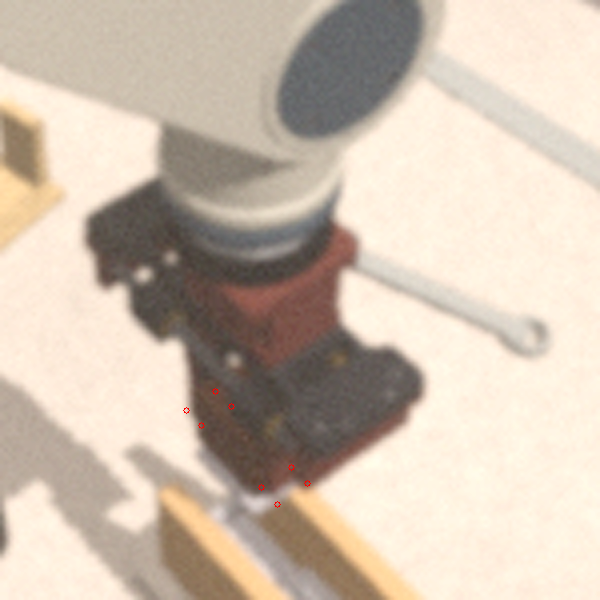

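Request:
move_arm(rows=[[-3,15,0,-0.06,1],[-9,45,0,-0.18,1],[-15,80,0,-0.31,1],[-21,115,0,-0.45,1],[-28,150,0,-0.6,1],[-34,185,0,-0.75,1],[-40,220,0,-0.9,1],[-47,255,0,-1.06,1],[-53,285,0,-1.2,1],[-58,310,0,-1.3,1],[-60,326,0,-1.36,1],[-60,326,0,-1.36,1]])

```text
t: 14.22
ee_pos: [447.0, 243.6, 104.8]
orientation: [1.126, 1.261, -1.134]
ft_force: [0.1, -1.1, -2.4]
width: 49.4
```

```bash
python3 -c "
from tip import *
tip('side10.png',c=(140,100,150,150),k=4,dz=(37.5,))
snap('top','top10.png')"
```

```text
t 14.22 tcp [447.  243.6 104.8] x [-0.005 -0.001 -1.   ] jaw [ 0.994  0.107 -0.005] head 0.107 q1,q6 [0.475 0.366] F [ 0.1 -1.1 -2.4] w 49.4
```

View pics/z_side10.png

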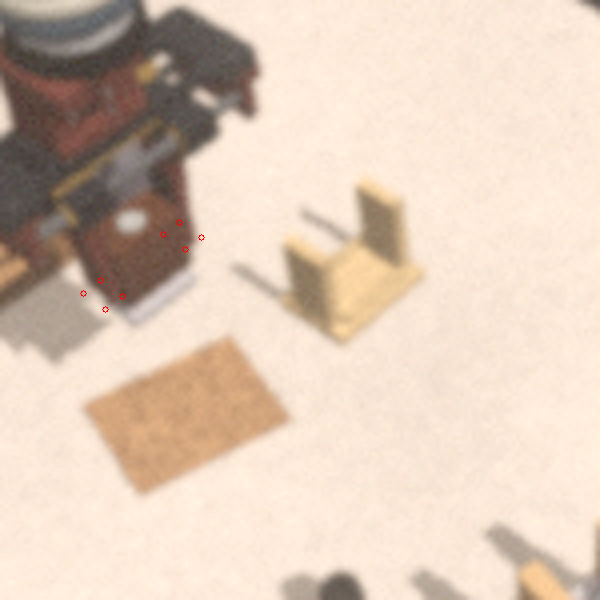

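View pics/top10.png

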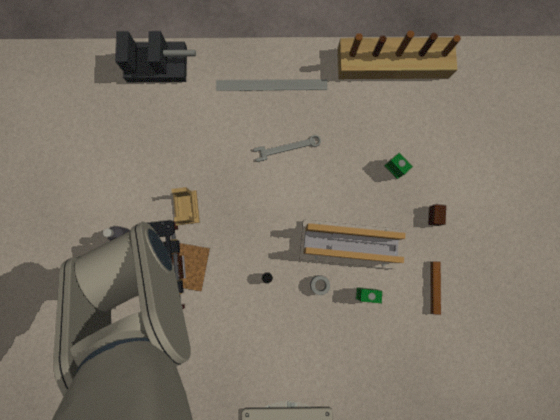

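```bash
cat > ov.py <<'E'
from fit import *
def ov(f,n,p,z,c,k,out):
    x0,y0,wd,h=c
    im=cv2.resize(cv2.imread('pics/'+f)[y0:y0+h,x0:x0+wd],None,fx=k,fy=k,interpolation=cv2.INTER_CUBIC); im=cv2.convertScaleAbs(im,alpha=1.5)
    for b in((-25,25,-15,15,0,6),(-25,25,-15,15,16,60)):
        V=w(p,[[x,y,q+z] for x in b[:2] for y in b[2:4] for q in b[4:]]); u=(proj(n,V)-[x0,y0]+.5)*k-.5
        for i in range(8):
            for j in range(i):
                if bin(i^j).count('1')==1: cv2.line(im,tuple(np.int32(u[i])),tuple(np.int32(u[j])),(0,0,255),1)
    cv2.imwrite('pics/'+out,im[:600,:800])
E
python3 -c "
from ov import *
ov('side10.png','side',[447,244,.107],119,(140,120,100,90),6,'e1.png')
ov('top10.png','top',[447,244,.107],119,(130,200,100,90),6,'e2.png')"
```

```text
(no output)
```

View pics/e1.png

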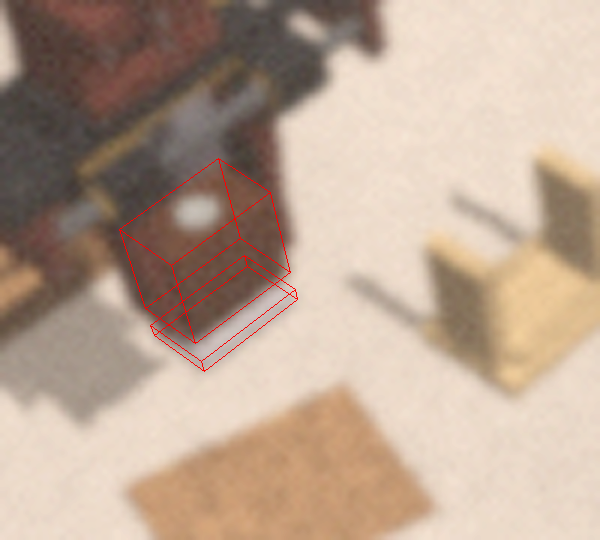

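View pics/e2.png

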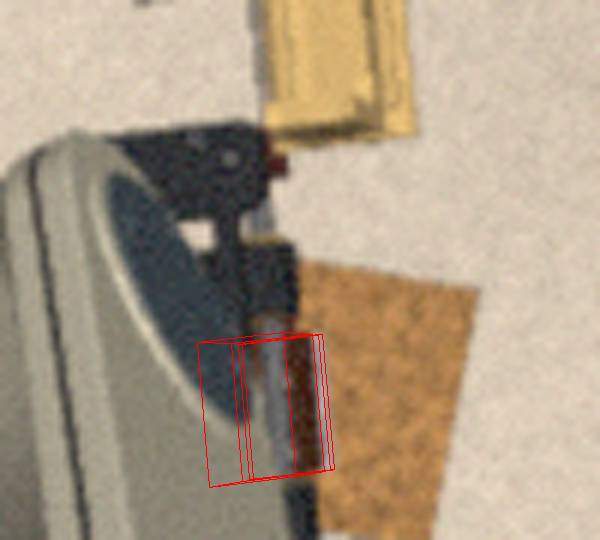

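Request:
move_arm(rows=[[1,0,-15,0,1],[1,0,-35,0,1],[1,0,-55,0,1],[1,0,-75,0,1],[1,0,-92,0,1],[1,0,-103,0,1],[1,0,-108,0,1],[1,0,-110,0,1],[1,0,-110,0,1]])

```text
t: 15.45
ee_pos: [448.4, 242.6, -4.7]
orientation: [1.127, 1.261, -1.134]
ft_force: [0.5, 0.3, -1.4]
width: 49.7
```

Request:
move_arm(rows=[[0,0,-1.5,0,1],[0,0,-3,0,1],[0,0,-4.5,0,1],[0,0,-4.5,0,1]])

```text
t: 15.95
ee_pos: [448.3, 242.6, -9.3]
orientation: [1.127, 1.261, -1.134]
ft_force: [-1.0, 0.1, -2.0]
width: 50.1
```

Request:
move_arm(rows=[[0,0,-1,0,1],[0,0,-1.5,0,1],[0,0,-1.5,0,1]])

```text
t: 16.32
ee_pos: [448.4, 242.7, -10.3]
orientation: [1.127, 1.261, -1.134]
ft_force: [-1.6, -0.6, 5.2]
width: 49.6
```

Request:
move_arm(rows=[[0,0,0,0,-0.4],[0,0,0,0,-1],[0,0,0,0,-1],[0,0,0,0,-1],[0,0,0,0,-1],[0,0,0,0,-1],[0,0,0,0,-1]])

```text
t: 17.2
ee_pos: [448.4, 242.7, -10.3]
orientation: [1.127, 1.261, -1.134]
ft_force: [0.3, 0.7, 0.3]
width: 87.9
```

```bash
python3 -c "
from tip import *
tip('side11.png',c=(140,120,120,120),k=5,dz=(37.5,))"
```

```text
t 17.2 tcp [448.4 242.7 -10.3] x [-0.005 -0.001 -1.   ] jaw [ 0.994  0.107 -0.005] head 0.107 q1,q6 [0.472 0.364] F [0.3 0.7 0.3] w 87.9
```

View pics/z_side11.png

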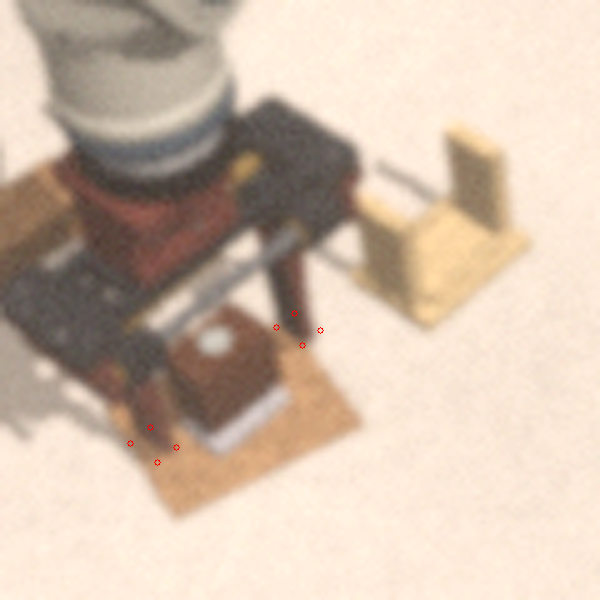

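Request:
move_arm(rows=[[0,0,8,0,-1],[0,0,25,0,-1],[0,0,45,0,-1],[0,0,65,0,-1],[0,0,75,0.1,-1],[0,0,75,0.28,-1],[0,0,75,0.46,-1],[0,0,75,0.64,-1],[0,0,75,0.82,-1],[0,0,75,1.0,-1],[0,0,75,1.18,-1],[0,0,75,1.36,-1]])

```text
t: 18.75
ee_pos: [448.7, 242.8, 66.0]
orientation: [0.074, 1.568, -0.08]
ft_force: [0.9, -0.4, 0.0]
width: 87.7
```

```bash
python3 -c "
from tip import *
tip('side12.png',c=(140,120,120,120),k=5,dz=(37.5,))
from ov import *
ov('side12.png','side',[448,243.7,.107],4,(140,140,100,90),6,'e3.png')
"
```

```text
t 18.75 tcp [448.7 242.8  66. ] x [ 0.001 -0.004 -1.   ] jaw [ 0.098  0.995 -0.004] head 1.473 q1,q6 [ 0.476 -0.992] F [ 0.9 -0.4  0. ] w 87.7
```

View pics/e3.png

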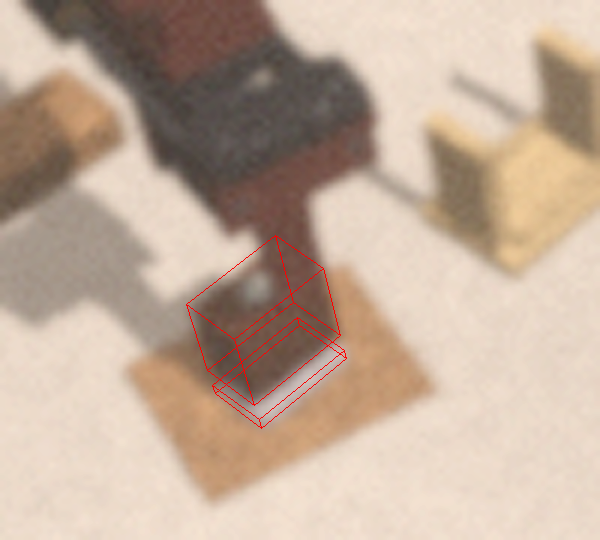

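Request:
move_arm(rows=[[0,0,0,0.12,-1],[0,0,0,0.205,-1],[0,0,0,0.205,-1],[0,0,-15,0.205,-1],[0,0,-35,0.205,-1],[0,0,-55,0.205,-1],[0,0,-70,0.205,-1],[0,0,-76,0.205,-1],[0,0,-76,0.205,-1]])

```text
t: 19.92
ee_pos: [448.5, 242.7, -10.4]
orientation: [-0.093, 1.568, 0.086]
ft_force: [-0.4, -0.6, 0.9]
width: 87.4
```

```bash
python3 -c "
from tip import *
tip('side13.png',c=(140,120,120,120),k=5,dz=(37.5,))
"
```

```text
t 19.93 tcp [448.5 242.7 -10.4] x [ 0.002 -0.004 -1.   ] jaw [-0.113  0.994 -0.004] head 1.684 q1,q6 [ 0.476 -1.202] F [-0.4 -0.6  0.9] w 87.4
```

View pics/z_side13.png

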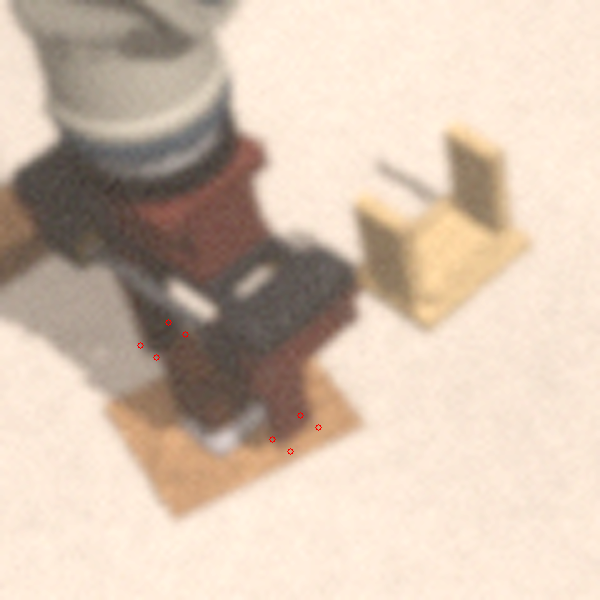

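Request:
move_arm(rows=[[0,0,0,0,1],[0,0,0,0,1],[0,0,0,0,1],[0,0,0,0,1],[0,0,0,0,1],[0,0,0,0,1],[0,0,0,0,1]])

```text
t: 20.85
ee_pos: [448.8, 242.9, -10.0]
orientation: [-0.093, 1.567, 0.086]
ft_force: [-0.4, 0.0, 0.3]
width: 29.9
```

Request:
move_arm(rows=[[0,0,6,0,1],[0,0,20,0,1],[0,0,45,0,1],[0,0,70,0,1],[0,0,90,0,1],[0,0,105,0,1],[25,1,105,0,1],[60,3,105,0,1],[95,5,105,0,1],[125,7,105,0,1],[142,8,105,0,1],[148.5,8.4,105,0,1]])

```text
t: 22.35
ee_pos: [597.9, 251.1, 95.1]
orientation: [-0.092, 1.567, 0.086]
ft_force: [0.6, 0.2, -1.6]
width: 30.0
```

```bash
python3 -c "
from tip import *
from ov import *
o=st(); snap('side','side14.png'); snap('top','top14.png')
p=o['ee_pos']; q=[p[0]-.3,p[1]+1.2,.107]; z=p[2]+14.4
ov('side14.png','side',q,z,(180,90,100,100),6,'e4.png')
ov('top14.png','top',q,z,(130,150,100,100),6,'e5.png')
"
```

```text
t 22.35 tcp [597.9 251.1  95.1] x [ 0.002 -0.004 -1.   ] jaw [-0.113  0.994 -0.004] head 1.684 q1,q6 [ 0.382 -1.299] F [ 0.6  0.2 -1.6] w 30.0
```

View pics/e4.png

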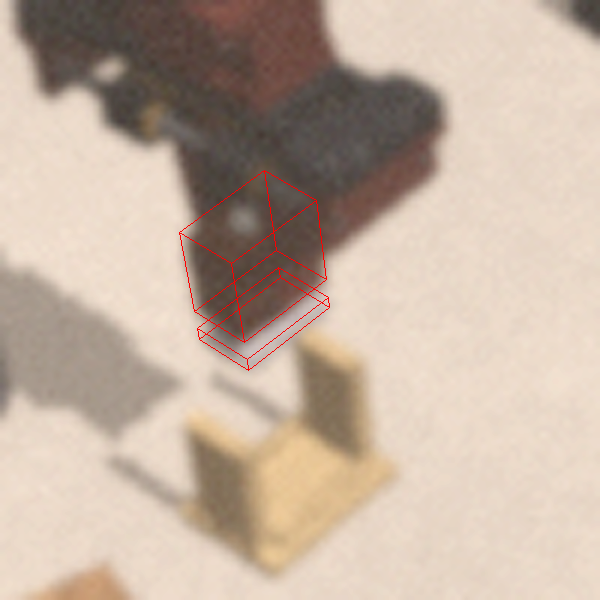

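View pics/e5.png

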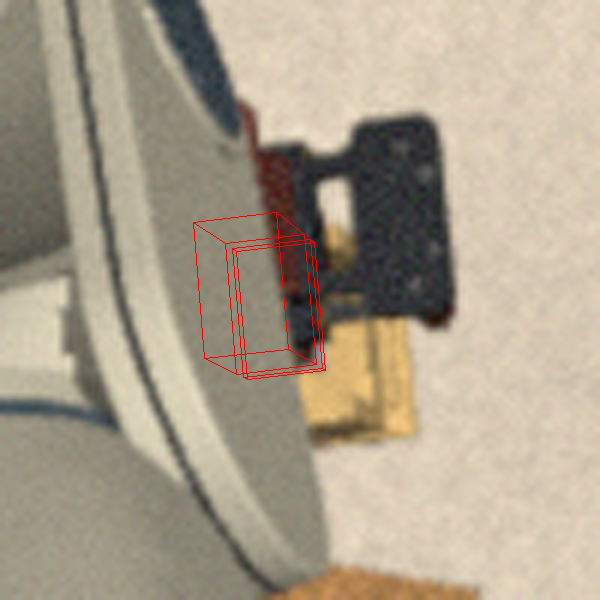

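Request:
move_arm(rows=[[-0.8,-0.6,-10,0,1],[-0.8,-0.6,-20,0,1],[-0.8,-0.6,-28,0,1],[-0.8,-0.6,-34,0,1],[-0.8,-0.6,-40,0,1],[-0.8,-0.6,-46,0,1],[-0.8,-0.6,-46,0,1]])

```text
t: 23.32
ee_pos: [596.2, 250.4, 48.4]
orientation: [-0.093, 1.568, 0.086]
ft_force: [-0.7, 0.4, -2.0]
width: 29.8
```

```bash
python3 -c "
from tip import *
from ov import *
o=st(); s=snap('side','side15.png'); t=snap('top','top15.png')
p=o['ee_pos']; q=[p[0]-.0,p[1]+1.4,.107]; z=p[2]+14.4
ov('side15.png','side',q,z,(200,130,60,60),10,'e6.png')
cv2.imwrite('pics/e7.png',cv2.convertScaleAbs(cv2.resize(s[130:190,200:260],None,fx=10,fy=10,interpolation=cv2.INTER_CUBIC),alpha=1.8))
cv2.imwrite('pics/e8.png',cv2.convertScaleAbs(cv2.resize(t[170:230,155:215],None,fx=10,fy=10,interpolation=cv2.INTER_CUBIC),alpha=1.8))
"
```

```text
t 23.32 tcp [596.2 250.4  48.4] x [ 0.001 -0.004 -1.   ] jaw [-0.113  0.994 -0.004] head 1.684 q1,q6 [ 0.382 -1.299] F [-0.7  0.4 -2. ] w 29.8
```

View pics/e6.png

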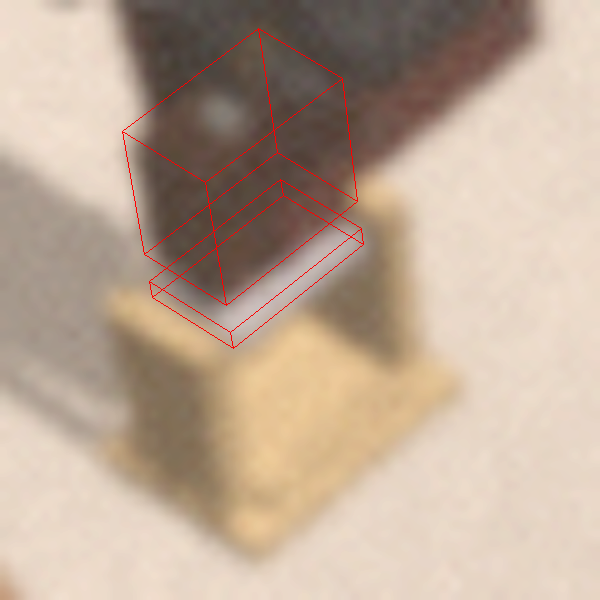

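View pics/e7.png

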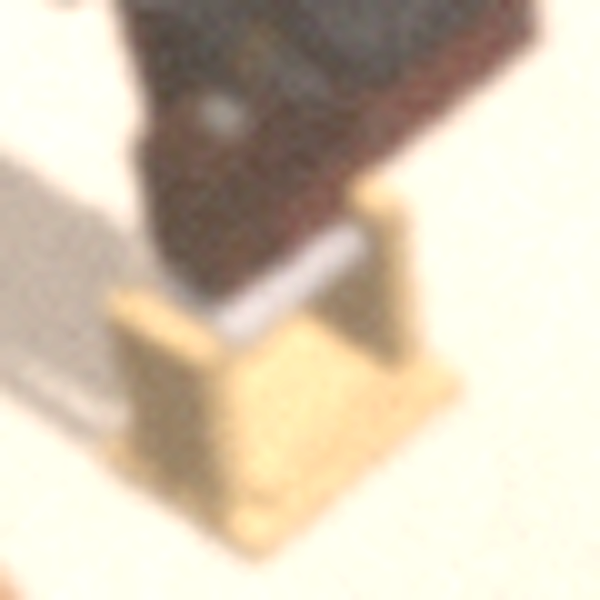

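View pics/e8.png

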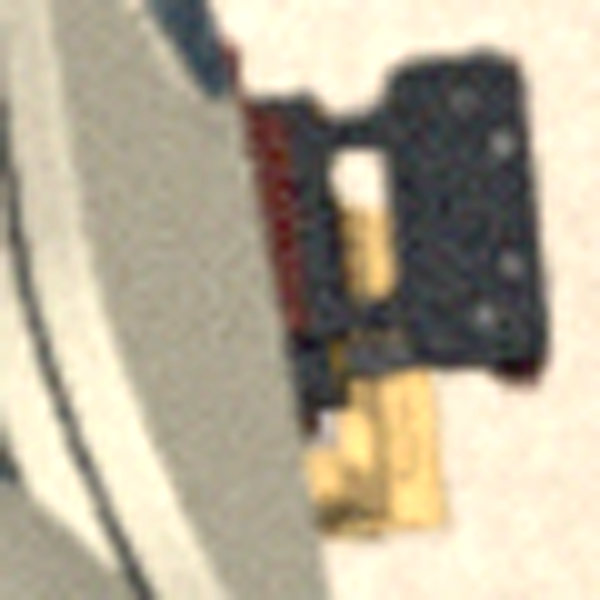

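```bash
python3 -c "
from fit import *
s=cv2.imread('pics/side15.png'); k=12
outs=[]
for C in([596.7,250.4,.115],[597,253.4,.098]):
    im=cv2.convertScaleAbs(cv2.resize(s[140:190,205:252],None,fx=k,fy=k,interpolation=cv2.INTER_CUBIC),alpha=1.6)
    def box(b,col):
        V=w(C,[[x,y,z] for x in b[:2] for y in b[2:4] for z in b[4:]]); u=(proj('side',V)-[205,140]+.5)*k-.5
        for i in range(8):
            for j in range(i):
                if bin(i^j).count('1')==1: cv2.line(im,tuple(np.int32(u[i])),tuple(np.int32(u[j])),col,1)
    box((-25,25,-15,15,62.8,68.8),(0,0,255)); box((30,40,-18,18,8,70),(255,0,0)); box((-40,-30,-18,18,8,70),(255,0,0)); box((-42,42,-30,30,0,8),(0,160,0))
    outs.append(im[50:,:400] if 0 else im)
cv2.imwrite('pics/e9.png',outs[0]); cv2.imwrite('pics/e10.png',outs[1])
"
```

```text
(no output)
```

View pics/e9.png

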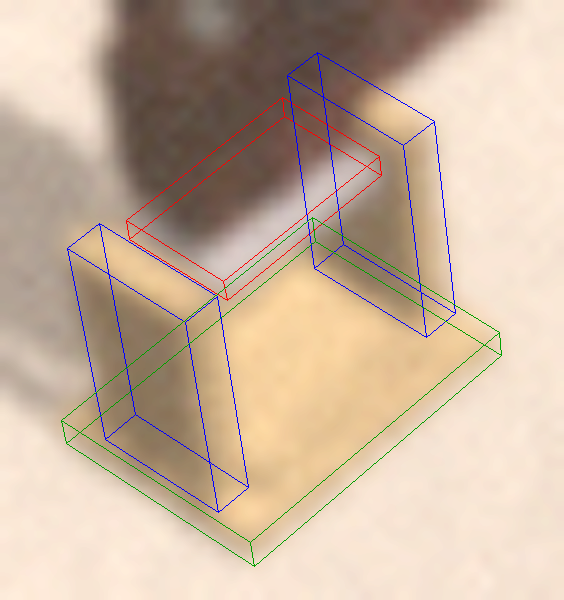

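Request:
move_arm(rows=[[0,0,-6,0,1],[0,0,-13,0,1],[0,0,-20,0,1],[0,0,-27,0,1],[0,0,-34,0,1],[0,0,-40,0,1],[0,0,-44,0,1],[0,0,-46,0,1],[0,0,-46,0,1]])

```text
t: 24.55
ee_pos: [596.6, 250.6, 3.0]
orientation: [-0.092, 1.567, 0.086]
ft_force: [-0.5, -0.8, -2.3]
width: 30.0
```

```bash
python3 -c "
from tip import *
o=st(); s=snap('side','side16.png')
cv2.imwrite('pics/e11.png',cv2.convertScaleAbs(cv2.resize(s[130:190,200:260],None,fx=10,fy=10,interpolation=cv2.INTER_CUBIC),alpha=1.8))
"
```

```text
t 24.55 tcp [596.6 250.6   3. ] x [ 0.002 -0.004 -1.   ] jaw [-0.113  0.994 -0.004] head 1.684 q1,q6 [ 0.382 -1.298] F [-0.5 -0.8 -2.3] w 30.0
```

View pics/e11.png

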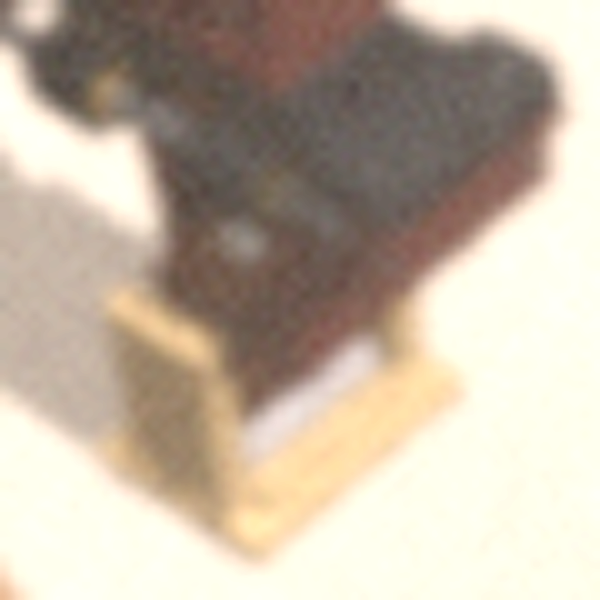

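Request:
move_arm(rows=[[0,0,-2,0,1],[0,0,-4,0,1],[0,0,-5.5,0,1],[0,0,-7,0,1],[0,0,-7,0,1]])

```text
t: 25.22
ee_pos: [596.6, 250.6, -4.0]
orientation: [-0.092, 1.567, 0.086]
ft_force: [0.3, 0.8, -2.2]
width: 29.8
```

Past the rail tops without contact (foot ≈ 10.4). Creep on to the base.

Request:
move_arm(rows=[[0,0,-1,0,1],[0,0,-2,0,1],[0,0,-3,0,1],[0,0,-3,0,1]])

```text
t: 25.72
ee_pos: [596.6, 250.6, -6.0]
orientation: [-0.092, 1.567, 0.086]
ft_force: [-3.1, -1.6, 7.8]
width: 29.9
```

```bash
python3 -c "
from tip import *
o=st(); s=snap('side','side17.png')
cv2.imwrite('pics/e12.png',cv2.convertScaleAbs(cv2.resize(s[130:190,200:260],None,fx=10,fy=10,interpolation=cv2.INTER_CUBIC),alpha=1.8))
"
```

```text
t 25.73 tcp [596.6 250.6  -6. ] x [ 0.002 -0.004 -1.   ] jaw [-0.113  0.994 -0.004] head 1.684 q1,q6 [ 0.382 -1.298] F [-3.1 -1.6  7.8] w 29.9
```

View pics/e12.png

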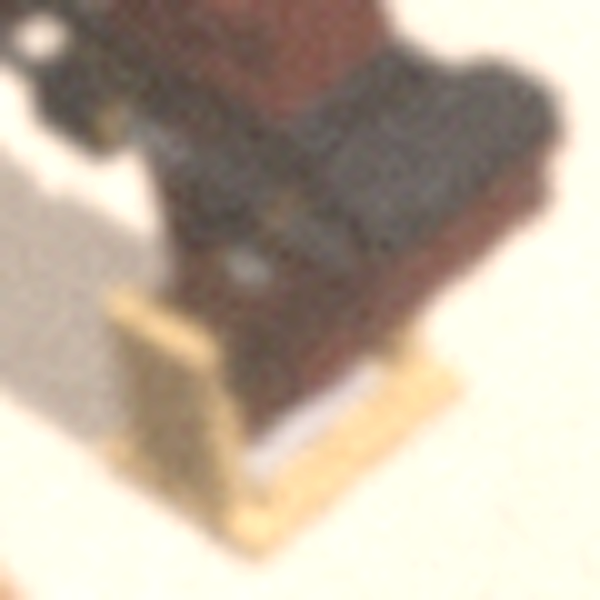

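Request:
move_arm(rows=[[0,0,0,0,-0.2],[0,0,0,0,-0.6],[0,0,0,0,-1],[0,0,0,0,-1],[0,0,0,0,-1],[0,0,0,0,-1],[0,0,5,0,-1],[0,0,20,0,-1],[0,0,45,0,-1],[0,0,75,0,-1],[0,0,110,0,-1],[0,0,140,0,-1]])

```text
t: 27.28
ee_pos: [597.1, 250.8, 136.7]
orientation: [-0.092, 1.565, 0.086]
ft_force: [0.2, -0.8, -0.7]
width: 88.1
```

Request:
move_arm(rows=[[0,-20,20,0,-1],[-10,-60,40,0,-1],[-20,-110,50,0,-1],[-30,-160,60,0,-1],[-40,-210,60,0,-1],[-40,-240,60,0,-1],[-40,-240,60,0,-1]])

```text
t: 28.15
ee_pos: [556.4, 8.0, 197.2]
orientation: [-0.089, 1.565, 0.083]
ft_force: [0.2, -0.5, -0.1]
width: 88.1
```

```bash
python3 -c "
from tip import *
o=st(); s=snap('side','side18.png'); t=snap('top','top18.png')
a=cv2.resize(s[120:180,200:260],None,fx=6,fy=6,interpolation=cv2.INTER_CUBIC);b=cv2.resize(t[180:240,155:215],None,fx=6,fy=6,interpolation=cv2.INTER_CUBIC)
cv2.imwrite('pics/e13.png',cv2.convertScaleAbs(np.hstack([a,b]),alpha=1.7))
"
```

```text
t 28.15 tcp [556.4   8.  197.2] x [ 0.004 -0.004 -1.   ] jaw [-0.11   0.994 -0.004] head 1.681 q1,q6 [-0.005 -1.683] F [ 0.2 -0.5 -0.1] w 88.1
```

View pics/e13.png

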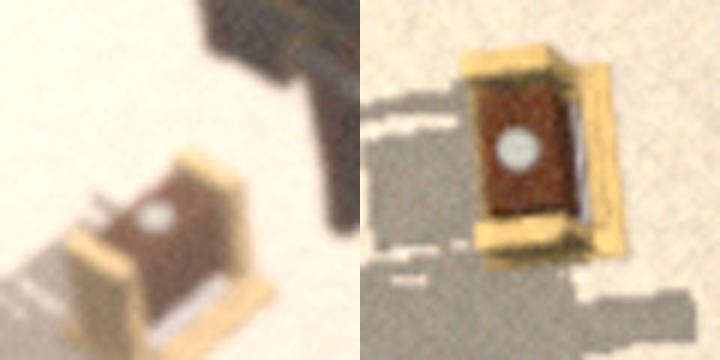

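View pics/top18.png

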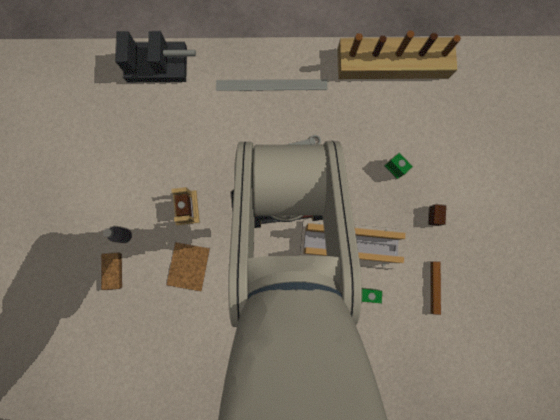

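```bash
python3 -c "
from fit import *
a=back('top',crop([(518-360,148)],6,(155,180)),68)[0]; b=back('side',crop([(157,214)],6,(200,120)),68)[0]
for P,C in((a,[597,253.4,.098]),(b,[596.7,250.4,.115])):
    c,s=np.cos(C[2]),np.sin(C[2]); d=P[:2]-C[:2]; print(P.round(1),(d@[c,s]).round(1),(d@[-s,c]).round(1))
"
python3 -c "
from workcell import ctrl
print(ctrl.close_job())"
```

```text
[596.7 251.5  68. ] -0.4 -1.9
[597.3 250.8  68. ] 0.6 0.4
the job is handed in; nothing more can be done
None
```

The stop is in its cradle, upright and released, and the job is handed in. It was slid to the end ridge, lifted out above the fences, stood on the cork mat, re-gripped by its long sides and lowered onto the seat. The job took about 28 s of the 70 s allowed.

**Checks that agreed:**
- **Slide and lift:** the stop met the ridge with about 14 N. It was then lifted 90 mm straight up.
- **Mat:** it stood on the mat with the fingers fully open and clear of it.
- **Lowering:** it passed the rail tops without contact and touched the base with about 8 N, at the expected height within 0.5 mm. It was not dropped.
- **Final position:** the top and side cameras put the stop's steel disc −0.4 mm and +0.6 mm along the cradle, and −1.9 mm and +0.4 mm across it. All are inside the 8 mm and 7 mm limits.
- **Robot at hand-in:** it was well clear and touching nothing.

**Checks that disagreed:**
- **Finger height:** the real fingertips were about 37.5 mm higher than the reported TCP. I saw this in the pictures and confirmed it with a light touch (about 22 N) on the stop's top, then used that offset for every grasp and placing.
- **Cameras:** the two cameras differed by about 2 to 3 mm in y around the mat and cradle. I aimed between them.
- **Other things on the bench:** those in view in the last top picture looked unmoved. The collar and handgrip were hidden behind the arm, so I did not confirm those two.

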